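# Fit the tension spring on the edge sander and reset its tracking screw

### The job

The edge sander on the bench is getting a new tension spring before its next belt. Drop the hook of the complete spring (the one that still has its eye) down into the hole in the tension arm, stretch the spring, put its eye over the headed post so that it sits under the head, and let go. Then try the arm by pushing its black handle over to the slack end of its travel and letting the spring bring it back against its stop, and last turn the T-bar tracking screw clockwise until it bottoms and back it off a quarter turn, leaving the old spring, chuck key, wrench and dish where they lie.

Things in the scene. Friction and masses are not known exactly. Their poses are not given: they have to be found in the camera images.
- spring_hook (a point): New spring: plain steel tension spring, 134 mm long, coils 26 mm thick and 80 mm long, lying level, axis 13 mm up; a hook at one end, an eye (ring) at the other. This point: on the axis, mid-height of the hook's upright leg (4 mm wire, 13 mm up and down from the axis). x axis along the spring to the eye, z up. A toe at the leg's foot points 7 mm to the coil, which begins 20 mm from the leg.
- hook_toe (a point): Lower end of the hook's leg, 11 mm straight below spring_hook (the spring's own z axis).
- spring_grip (a point): On the new spring's axis, in the coils near the eye: the place to grip, across the coils (26 mm, along its y axis). They keep their shape when gripped and move with the eye. 87 mm from spring_hook along its x axis while unstretched.
- spring_eye (a point): Centre of the eye: a level ring of 4 mm wire on the spring's axis, 20 mm inside and 28 mm outside diameter; 33 mm past spring_grip, 120 mm from spring_hook while unstretched.
- spring_stretch (a joint): Stretch of the new spring in m, 0 as it lies. It starts to open at 3 N and takes 0.3 N more per mm; fitted, it is stretched 20 mm (9 N); at most 60 mm.
- hook_hole (a point): Hole in the tension arm, 16 mm square, straight down through a flat steel bar 28 mm wide, 6 mm thick, 21 mm clear below; this point: its centre, mid-thickness. x axis along the bar to the arm's upright pivot, 85 mm away; z up. The hook enters from above, coil on the post's side; its toe stays under the bar while spring_hook is from 6 mm below to 5 mm above this height.
- post (a point): Spring post on the sander's deck, front right, upright: neck 8 mm thick in a groove 8 mm high between a shoulder (17 mm) and a round head (13 mm, top 7.5 mm above this point). This point: mid-groove on its axis, 18 mm above the deck, 6 mm lower than hook_hole, 152 mm from it with the arm on its stop. The eye goes over the head with the spring stretched about 26 mm, then down.
- tension_arm (a joint): Swing of the tension arm in rad: 0 against its stop (where the fitted spring holds it), growing to 0.30, the slack end, as the handle is pushed away from the post (clockwise from above). Without the spring it stays where it is left; the spring's pull first swings it to 0.
- handle (a point): Upright black handle at the arm's front end, 22 mm thick; this point: on its axis, 45 mm above hook_hole's height, 26 mm below the handle's top; 65 mm from hook_hole and 150 mm from the arm's pivot, which lies along its x axis (z up). Pushing it against the spring takes 6 to 10 N.
- tracking_screw (a joint): Tracking screw in rad: 0 screwed in to its bottom, growing as it is backed off (anticlockwise from above). Stiff to turn (0.05 N m); stays where it is left.
- screw_bar (a point): Centre of the black T-bar on the upright tracking screw, which stands on a side strip of the tension arm, 85 mm left of its pivot, and moves with the arm. Bar 46 mm long (x axis), 13 mm thick (y axis), 20 mm high (z up); the point is on the screw's axis, 86 mm above the deck. The idler drum, 70 mm away, behind it at its right, stands up to 32 mm higher than this point.
- sander_deck (a point): Centre of the sander's deck, 50 mm above the bench; x axis from the front (robot's side) to the back, y to its left, z up. In mm from it: arm pivot (0, 120); drums, 66 to 72 thick, (65, -105) and (65, 120), to 118 above the deck; motor (190, -235), 120 thick, 132 above the deck. Deck: x -150 to 160, y -185 to 235.
- old_spring: The worn spring that came off: like the new one but its eye has broken off, 100 mm long, lying beside it. Leave it.
- chuck_key: T-shaped drill chuck key, 80 mm long, lying on the bench. Leave it.
- wrench: Steel wrench, 170 mm long, lying on the bench in front of the sander. Leave it.
- screw_dish: Small steel dish, 60 mm across and 18 mm high, on the sander's deck in front on the right. Leave it.
There are look-alikes about, which are no part of the job. Leave any blue or green look-alike of the part that bears spring_hook alone.

How it is judged:
By the outcome, as a careful person would: the job done as asked, in the order asked, and still so for the second after the job is handed in, with the robot touching nothing.
It also fails if it takes over 64 s, if anything falls off the work surface, if the arm or the gripper's body presses on something with over 40 N, if the wrist force passes 120 N, or if a joint passes its speed limit or range.

### The arm

A 6-joint arm with a two-finger parallel gripper is mounted at the origin on the work surface. World frame = base frame: x ahead of the robot, y to its left, z up, the work surface at z = 0. Lengths are in mm, angles in rad, forces in N, time in s.
With the tool pointing down it reaches from about 350 to 725 mm from the base axis. Payload 4.3 kg.
Tool frame: the origin (TCP) lies at the very end of the fingers, on their centre line; the grasp point (between the pads) lies behind it (manip.grip_depth is the z of the grasp point in the tool frame, in mm); z points along the fingers, y is the direction in which the jaws open and shut (so a half turn about z gives the same grasp; the last joint's range is limited). The gripper opens to 85 mm and grips with 20 to 120 N. Pads are 22 mm wide; open, the fingers measure 114 mm over their backs; the gripper's body (76 mm by 85 mm) begins 54 mm behind the grasp point. The pads swing forward as they close: fully open they stand 13 mm farther back than shut.
Start: joints at [1.177, 0.377, 0.081, 1.274, 0, 1.46], TCP at [161.009, 552.035, 231.329] pointing down, gripper open.
Joint ranges: [-2.72, 2.72], [-0.84, 1.66], [-1.02, 1.22], [-1.77, 2.12], [-1.37, 1.28], [-3.14, 3.14]. Speed limits (rad/s): [2.57, 2.57, 3.14, 3.14, 3.14, 3.14].

### API

Orientations are given as a unit quaternion [w, x, y, z].
In Python, from plant import manip, grab_frame, camera_model gives the robot as it stands. The module is installed in compiled form; this text tells all that it offers.
- The arm moves only by the tool servo_tool, never from a script. Its argument "targets" is text: rows parted by semicolons, each of 7 numbers parted by spaces: the shift along the tool's x, y, z in mm, then the turn, a rotation vector about the tool's x, y, z in degrees, then the finger opening in mm, from 0 to 85.4. A call has 1 to 5 rows; each row is the pose to reach, as a shift and turn from the pose measured when the call began, along the tool's axes at that moment; what a row does not reach only later rows make up. A row lasts 1/8 s, in which the tool goes at most 62.5 mm and 10.7 degrees, less where a joint would pass 70% of its speed; a pose out of reach is approached as far as the arm can. A call with a gripper value outside its range is refused whole. The fingers move at their own pace and stop on an object; "newtons" is the grip in N (left out, the last holds). Time passes only in rows, so rows that repeat a pose let the fingers close. It gives the time, the measured TCP pose, the force and the opening at its end, in the units of the state.
- manip.observe(): the state, without advancing time (a new reading comes with each control period).
- grab_frame(name): name is "scene" or "side" or "wrist"; returns the picture (384x512x3 uint8, blue, green, red); there is no depth.
- camera_model(name): a dict with "K" (3x3 intrinsics, pixels), "pose" (4x4, takes a point from camera to world coordinates); the wrist camera has in their place "mount" (4x4, takes a point from camera to tool coordinates, whose origin is the TCP and whose axes are the flange's). Camera axes: x right, y down, z forward; pixel columns grow to the right and rows downward; lengths in mm; the calibration is good to about 2 mm. A picture is of the moment at which its call begins: read the wrist's pose just before it. camera_model takes no time and is no camera call.
- manip.finish_job(): hands the job in, once; it reports no verdict.
The state is a dict: "time": time; "q": joint angles; "joint_vel": joint speeds; "joint_efforts": joint torques, N m; "tcp_pos": TCP position; "tool_rot": TCP orientation; "force": force on the tool from outside, world axes, zero at the start; "wrist_torque": the same for the moment, N m; "opening": finger opening in mm.
Only numpy, scipy, OpenCV 4.12 (cv2) and the standard library are available. Lean on these libraries where they do the work, as an engineer would, in place of code of your own. Each camera call takes 0.05 s, during which the arm holds its last target.

## Working session

There is one attempt and no reset: what is moved stays moved. The work goes in short steps, Python scripts to look and compute and a tool call to move; the robot and the scene stay as the last step left them, time stands still between calls to the robot, and variables do not carry over. Pictures are saved under pics/ and viewed, and the job is handed in when it is done.

Besides the shell and the picture viewer there is one more tool, called after "Request:" by a JSON object that holds its "fn" and its "kwargs". servo_tool: Moves the arm, as the interface text tells. Its arguments: {"type":"object","properties":{"targets":{"type":"string"},"newtons":{"type":"number"}},"required":["targets"]}

```bash
mkdir -p pics; ls
python3 - <<'E'
from plant import manip, grab_frame, camera_model
import cv2
print(manip.observe()); print(manip.grip_depth)
for n in("scene","side","wrist"):
    print(n,camera_model(n))
    cv2.imwrite(f"pics/{n}0.png",grab_frame(n))
E
```

```text
pics
{'time': 0.0, 'q': array([ 1.17671378e+00,  3.78089023e-01,  7.96682430e-02,  1.27440649e+00,
       -4.59008063e-06,  1.46047937e+00]), 'joint_vel': array([ 0.00031687, -0.00074034,  0.00124749, -0.00016354,  0.00015346,
       -0.00093797]), 'joint_efforts': array([-2.02872561e-04, -4.63600051e+01,  2.69877666e+01,  2.05796293e-02,
       -1.82086396e-04, -1.29002694e-05]), 'tcp_pos': array([160.74204415, 551.4088436 , 230.36245612]), 'tool_rot': array([-2.51172828e-04,  1.41407166e-01,  9.89951000e-01, -9.83920075e-04]), 'force': array([ 0.3627161 , -0.08486893,  0.1494805 ]), 'wrist_torque': array([-0.00381851,  0.06730681, -0.01787315]), 'opening': 85.46427730935196}
-18.700000000000003
scene {'K': array([[397.81908367,   0.        , 254.11863295],
       [  0.        , 397.81908367, 186.37015575],
       [  0.        ,   0.        ,   1.        ]]), 'pose': array([[-5.21564837e-01,  5.63659540e-01, -6.40513891e-01,
         1.11728847e+03],
       [ 8.53174107e-01,  3.37505229e-01, -3.97723727e-01,
         2.82500678e+02],
       [-8.00398523e-03, -7.53908577e-01, -6.5693
[... 456 characters left out ...]
7949e+02],
       [ 7.58772096e-03, -8.42414969e-01, -5.38775877e-01,
         5.91869214e+02],
       [ 0.00000000e+00,  0.00000000e+00,  0.00000000e+00,
         1.00000000e+00]])}
wrist {'K': array([[301.80051159,   0.        , 258.32942649],
       [  0.        , 301.80051159, 191.03625292],
       [  0.        ,   0.        ,   1.        ]]), 'mount': array([[ 3.57863805e-04, -9.63602758e-01, -2.67337981e-01,
         6.74270611e+01],
       [ 9.99999931e-01,  3.18884866e-04,  1.89219069e-04,
        -4.08670130e-01],
       [-9.70819808e-05, -2.67338031e-01,  9.63602806e-01,
        -1.44106830e+02],
       [ 0.00000000e+00,  0.00000000e+00,  0.00000000e+00,
         1.00000000e+00]])}
```

View pics/scene0.png

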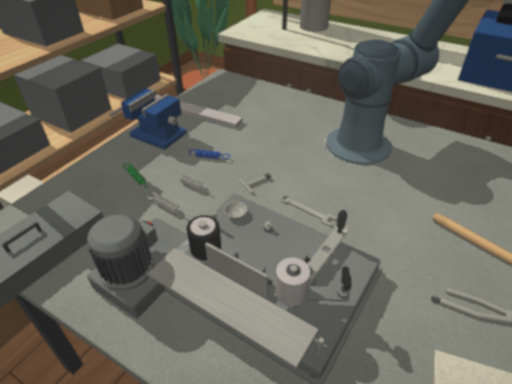

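View pics/side0.png

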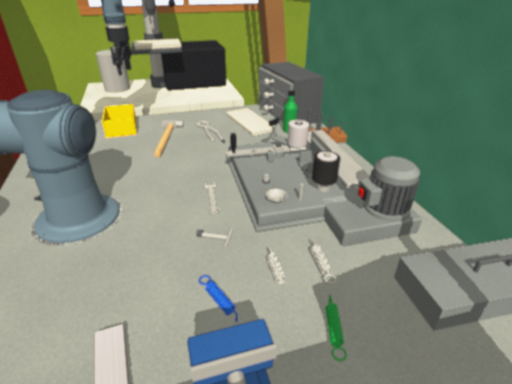

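View pics/wrist0.png

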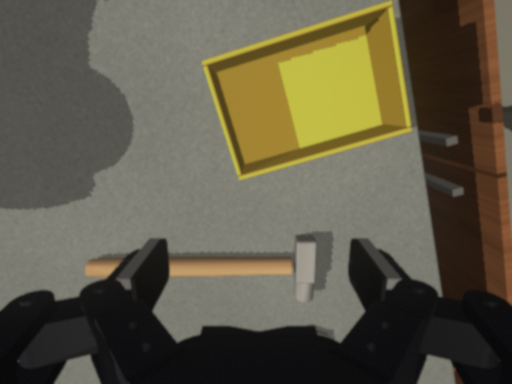

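Run:
```python
import cv2
s=cv2.imread("pics/side0.png"); c=cv2.imread("pics/scene0.png")
cv2.imwrite("pics/sz1.png",cv2.resize(s[215:300,240:360],None,fx=6,fy=6,interpolation=cv2.INTER_CUBIC))
cv2.imwrite("pics/sz2.png",cv2.resize(s[115:235,215:355],None,fx=5,fy=5,interpolation=cv2.INTER_CUBIC))
cv2.imwrite("pics/cz1.png",cv2.resize(c[160:230,130:260],None,fx=6,fy=6,interpolation=cv2.INTER_CUBIC))
cv2.imwrite("pics/cz2.png",cv2.resize(c[190:310,210:370],None,fx=5,fy=5,interpolation=cv2.INTER_CUBIC))
```

```text
(no output)
```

View pics/sz1.png

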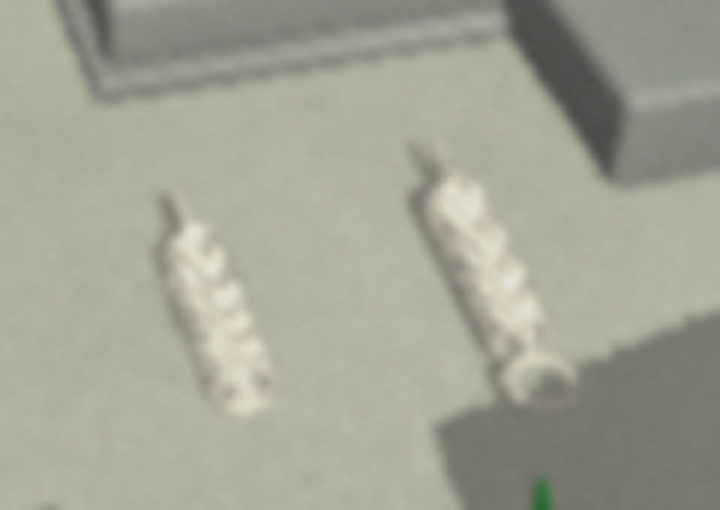

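View pics/sz2.png

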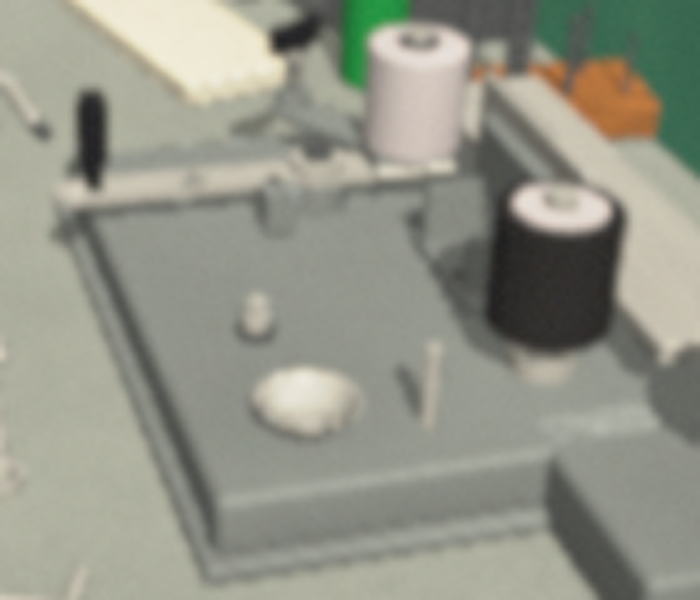

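View pics/cz1.png

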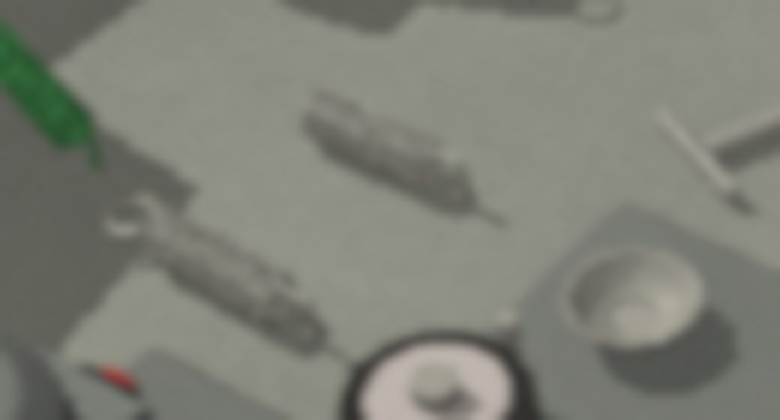

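View pics/cz2.png

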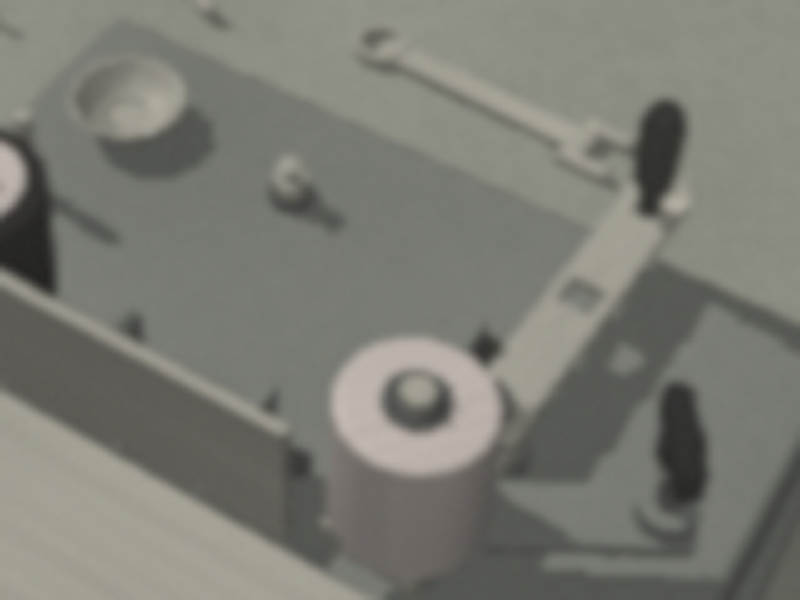

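```bash
cat > h.py <<'E'
import numpy as np, cv2
from scipy.spatial.transform import Rotation as R
from plant import manip, grab_frame, camera_model
def Rq(q): return R.from_quat([q[1],q[2],q[3],q[0]])
def cam(name,st=None):
    m=camera_model(name); K=np.array(m["K"])
    if name!="wrist": return K,np.array(m["pose"])
    T=np.eye(4); T[:3,:3]=Rq(st["tool_rot"]).as_matrix(); T[:3,3]=st["tcp_pos"]
    return K,T@np.array(m["mount"])
def ray(c,px):
    K,T=c; d=T[:3,:3]@np.linalg.inv(K)@np.array([px[0],px[1],1.]); return T[:3,3],d/np.linalg.norm(d)
def onz(c,px,z):
    o,d=ray(c,px); return o+d*(z-o[2])/d[2]
def tri(l):
    A=np.zeros((3,3));b=np.zeros(3)
    for c,p in l:
        o,d=ray(c,p);M=np.eye(3)-np.outer(d,d);A+=M;b+=M@o
    x=np.linalg.solve(A,b); res=[np.linalg.norm(np.cross(x-ray(c,p)[0],ray(c,p)[1])) for c,p in l]
    return x,res
def proj(c,X):
    K,T=c; p=T[:3,:3].T@(np.asarray(X,float)-T[:3,3]); p=K@p; return p[:2]/p[2]
def tool(st,X):  # world point -> tool coords
    return Rq(st["tool_rot"]).inv().apply(np.asarray(X,float)-st["tcp_pos"])
E
python3 - <<'E'
from h import *
np.set_printoptions(precision=1,suppress=True)
s,c=cam("side"),cam("scene")
S=lambda x,y:(215+x/5,115+y/5)
C=lambda x,y:(210+x/5,190+y/5)
s1=lambda x,y:(240+x/6,215+y/6)
c1=lambda x,y:(130+x/6,160+y/6)
P={"eye":(s1(540,380),c1(128,218)),"hookend":(s1(425,155),c1(350,358)),"hole":(S(195,180),C(582,293)),"posttop":(S(258,295),C(292,168)),
"tbar":(S(297,33),C(680,440)),"handletop":(S(92,95),C(665,110)),"drumtopL":(S(420,40),C(417,385))}
for k,(a,b) in P.items(): print(k,*tri([(s,a),(c,b)]))
print("eye",onz(s,P["eye"][0],13),onz(c,P["eye"][1],13));print("hook",onz(s,P["hookend"][0],13),onz(c,P["hookend"][1],13))
print("hole z77",onz(s,P["hole"][0],77),onz(c,P["hole"][1],77))
print("corner deck FL (side)",onz(s,S(95,210),50),"FR",onz(s,S(215,495),50),"scene FR",onz(c,C(115,20),50),"BL",onz(c,C(690,720),50),"FL",onz(c,C(800,315),50))
E
```

```text
eye [ 559.7 -409.3   11.9] [np.float64(0.1700438750942447), np.float64(0.17004387509417868)]
hookend [ 573.8 -270.1    1. ] [np.float64(3.9225614373445623), np.float64(3.9225614373443154)]
hole [536.9 110.6  76.9] [np.float64(2.3066784816874297), np.float64(2.306678481687527)]
posttop [532.5 -41.2  74.3] [np.float64(0.17113768923797337), np.float64(0.17113768923804215)]
tbar [634.  187.9 137.8] [np.float64(0.7715821770884186), np.float64(0.7715821770883897)]
handletop [471.9 116.  142. ] [np.float64(0.7839892616927029), np.float64(0.7839892616926494)]
drumtopL [683.3  96.3 163.9] [np.float64(2.4521059128231384), np.float64(2.4521059128230682)]
eye [ 559.2 -410.3   13. ] [ 560.3 -408.3   13. ]
hook [ 569.9 -285.2   13. ] [ 578.7 -259.7   13. ]
hole z77 [537.9 107.1  77. ] [534.4 111.4  77. ]
corner deck FL (side) [476.4 134.3  50. ] FR [ 461.1 -189.4   50. ] scene FR [ 465.6 -190.    50. ] BL [688.3 227.5  50. ] FL [471.9 196.8  50. ]
```

```bash
cat >> h.py <<'E'
def to(xyz,xang,st=None,tilt=None):
    st=st or manip.observe(); Rc=Rq(st["tool_rot"])
    a=np.radians(xang); x=np.array([np.cos(a),np.sin(a),0]); z=np.array([0,0,-1.]); y=np.cross(z,x)
    Rt=R.from_matrix(np.stack([x,y,z],1))
    sh=Rc.inv().apply(np.array(xyz,float)-st["tcp_pos"]); rv=np.degrees((Rc.inv()*Rt).as_rotvec())
    print("shift",np.round(sh,1),"rot",np.round(rv,1),"n",np.round(np.linalg.norm(sh)/62.5,1))
def snap(name,fn):
    st=manip.observe(); im=grab_frame(name); cv2.imwrite("pics/"+fn,im); np.save("pics/"+fn+".npy",np.r_[st["tcp_pos"],st["tool_rot"]]); return st,im
def ld(fn):
    a=np.load("pics/"+fn+".npy"); return cam("wrist",dict(tcp_pos=a[:3],tool_rot=a[3:]))
np.set_printoptions(precision=2,suppress=True)
E
python3 -c "
from h import *
to((520,20,260),85)"
```

```text
shift [-493.7 -409.8  -28.9] rot [-0.1  0.1 78.7] n 10.3
```

Request:
{"fn": "servo_tool", "kwargs": {"targets": "-45 -37 -5 0 0 8 85; -95 -78 -10 0 0 16 85; -145 -120 -15 0 0 25 85; -193 -160 -20 0 0 33 85; -241 -200 -25 0 0 41 85"}}

```text
time: 0.78
tcp_pos: [333.6, 295.0, 255.4]
tool_rot: [0.0, 0.481, 0.877, -0.001]
force: [0.9, 0.4, -0.0]
opening: 85.2
```

```bash
python3 -c "
from h import *
s=manip.observe();print(s['time'],s['tcp_pos'])
to((520,20,260),85)"
```

```text
0.775 [333.64 295.01 255.41]
shift [-332.1    9.4   -4.3] rot [-0.   0.1 37.5] n 5.3
```

Request:
{"fn": "servo_tool", "kwargs": {"targets": "-61 2 -1 0 0 8 60; -122 4 -2 0 0 16 60; -183 6 -3 0 0 24 60; -243 8 -4 0 0 32 60; -302 9 -5 0 0 37.5 60"}}

```text
time: 1.4
tcp_pos: [504.2, 43.3, 260.6]
tool_rot: [0.0, 0.739, 0.674, -0.001]
force: [0.1, 0.2, -0.6]
opening: 59.7
```

Request:
{"fn": "servo_tool", "kwargs": {"targets": "-30 10 0 0 0 0 60; -30 10 0 0 0 0 60"}}

```text
time: 1.65
tcp_pos: [511.9, 10.4, 260.0]
tool_rot: [0.0, 0.74, 0.673, -0.001]
force: [-1.3, 0.5, -0.7]
opening: 59.8
```

```bash
python3 -c "
from h import *
s,im=snap('wrist','w1.png');print(s['time'],s['tcp_pos'],s['joint_vel'])
cv2.imwrite('pics/w1b.png',cv2.resize(im,(768,576),interpolation=cv2.INTER_CUBIC))"
```

```text
1.65 [511.89  10.39 259.97] [ 0.05 -0.02 -0.02  0.01  0.02  0.01]
```

View pics/w1b.png

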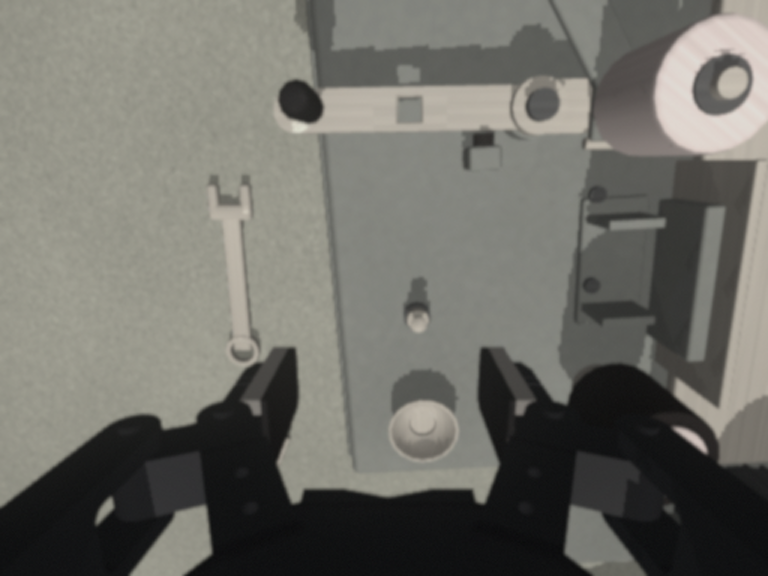

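```bash
python3 -c "
from h import *
im=cv2.imread('pics/w1.png')
a=cv2.resize(im[45:125,180:400],None,fx=3.6,fy=3.6,interpolation=cv2.INTER_CUBIC)
b=cv2.resize(im[180:240,250:310],None,fx=5,fy=5,interpolation=cv2.INTER_CUBIC)
c=np.zeros((a.shape[0]+b.shape[0],a.shape[1],3),np.uint8);c[:a.shape[0]]=a;c[a.shape[0]:,:b.shape[1]]=b
cv2.imwrite('pics/w1z.png',c);print(a.shape)"
```

```text
(288, 792, 3)
```

View pics/w1z.png

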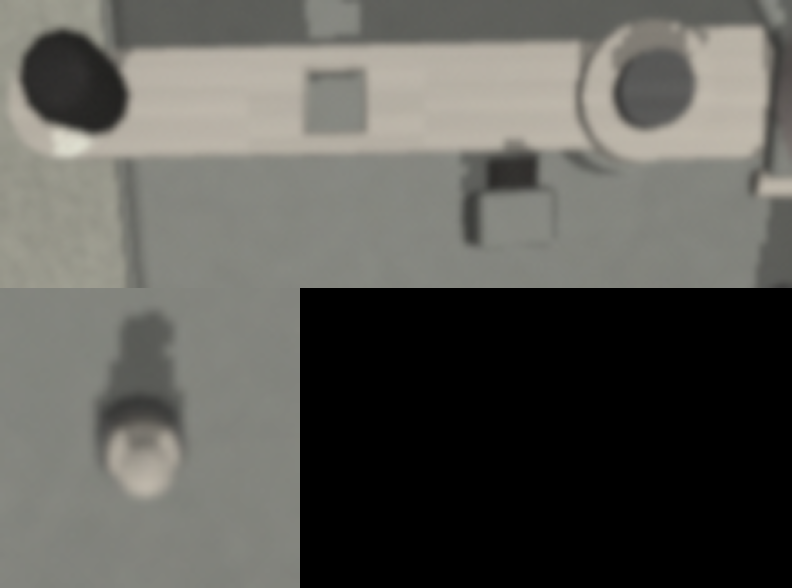

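```bash
python3 -c "
from h import *
c=ld('w1.png'); s=cam('side');k=cam('scene')
h=onz(c,(273.3,73.3),77);p=onz(c,(278.7,214.6),75.5);print(h,p,h-p,np.linalg.norm((h-p)[:2]))
e=[onz(c,(180+x/3.6,45+y/3.6),77) for x,y in((150,47),(580,40),(150,155),(560,150))];
print(e,np.degrees(np.arctan2(*(e[1]-e[0])[1::-1])),np.degrees(np.arctan2(*(e[3]-e[2])[1::-1])))
print(proj(s,h),proj(k,h),proj(s,p),proj(k,p))
print([onz(c,q,50) for q in ((220,40),(237,312))])
to((540,-405,200),85)
"
```

```text
[536.42 108.72  77.  ] [530.28 -44.04  75.5 ] [  6.13 152.76   1.5 ] 152.8878941265958
[array([486.09, 127.88,  77.  ]), array([605.2 , 118.34,  77.  ]), array([482.47,  99.6 ,  77.  ]), array([598.92,  89.89,  77.  ])] -4.577688925182199 -4.769790533367585
[253.43 150.84] [324.93 248.72] [266.15 174.21] [267.78 222.3 ]
[array([483.89, 149.91,  50.  ]), array([ 463.41, -189.47,   50.  ])]
shift [-412.3   67.5   60.3] rot [-0.1  0.  -0.3] n 6.8
```

Request:
{"fn": "servo_tool", "kwargs": {"targets": "-62 10 8 0 0 0 60; -124 20 16 0 0 0 60; -186 30 25 0 0 0 60; -248 40 35 0 0 0 60; -310 50 45 0 0 0 60"}}

```text
time: 2.33
tcp_pos: [532.2, -296.2, 216.0]
tool_rot: [-0.0, 0.739, 0.674, -0.0]
force: [0.9, -0.7, -0.1]
opening: 59.8
```

Request:
{"fn": "servo_tool", "kwargs": {"targets": "-62 4 5 0 0 0 60; -124 8 10 0 0 0 60; -145 10 15 0 0 0 60; -145 10 15 0 0 0 60"}}

```text
time: 2.82
tcp_pos: [528.8, -441.4, 199.7]
tool_rot: [-0.001, 0.739, 0.674, -0.0]
force: [-0.4, 0.9, 0.2]
opening: 60.3
```

```bash
python3 -c "
from h import *
s,im=snap('wrist','w2.png');print(s['time'],s['tcp_pos'],s['joint_vel'])
cv2.imwrite('pics/w2b.png',cv2.resize(im,(768,576),interpolation=cv2.INTER_CUBIC))"
```

```text
2.825 [ 528.84 -441.45  199.7 ] [ 0.04 -0.04 -0.03  0.01  0.01  0.01]
```

View pics/w2b.png

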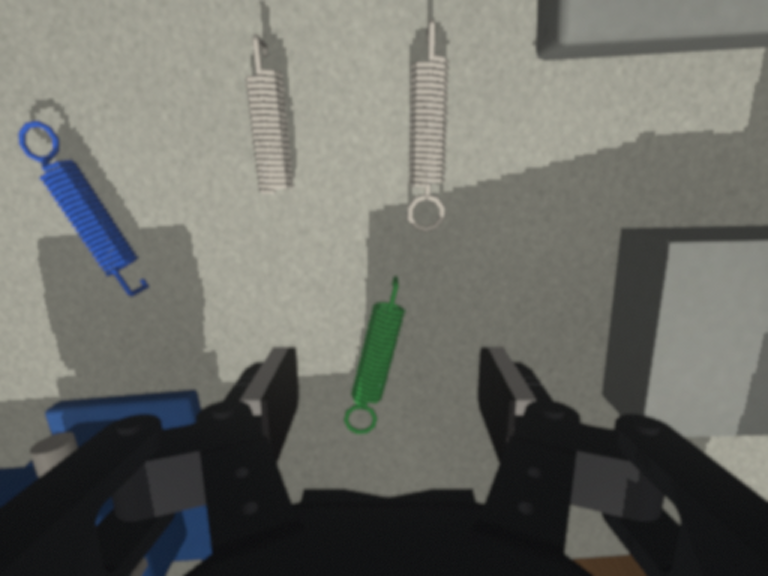

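```bash
python3 -c "
from h import *
im=cv2.imread('pics/w2.png')
cv2.imwrite('pics/w2z.png',cv2.resize(im[0:160,250:330],None,fx=3.7,fy=3.7,interpolation=cv2.INTER_CUBIC))"
```

```text
(no output)
```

View pics/w2z.png

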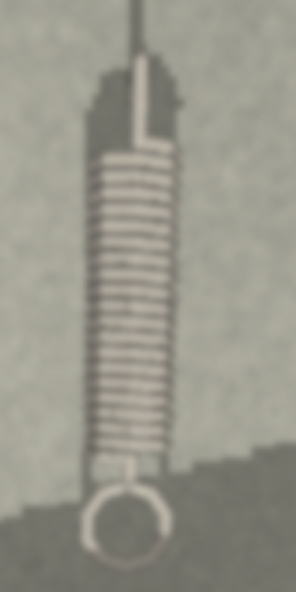

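```bash
python3 -c "
from h import *
c=ld('w2.png'); s=cam('side');k=cam('scene')
g=lambda x,y:(250+x/3.7,y/3.7)
E=onz(c,g(127,525),13);A=onz(c,g(137.5,155),13);B=onz(c,g(129.5,455),13);L=onz(c,g(140,55),26)
print(E,A,B,L);d=A-E;print(np.linalg.norm(d),np.degrees(np.arctan2(d[1],d[0])),np.degrees(np.arctan2((A-B)[1],(A-B)[0])))
u=d/np.linalg.norm(d);print('grip',E+33*u,'hook',E+120*u,proj(s,E),proj(k,E))
G=E+33*u
to((G[0],G[1],60),np.degrees(np.arctan2(d[1],d[0])))
"
```

```text
[ 559.57 -412.89   13.  ] [ 569.2  -314.02   13.  ] [ 561.66 -392.89   13.  ] [ 570.04 -293.29   26.  ]
99.3450528686375 84.43740241899305 84.5448097169155
grip [ 562.77 -380.05   13.  ] hook [ 571.2  -293.46   13.  ] [330.69 279.18] [150.29 195.62]
shift [ 62.8  28.3 140.5] rot [-0.1 -0.1  0.4] n 2.5
```

Request:
{"fn": "servo_tool", "kwargs": {"targets": "20 9 50 0 0 0.4 60; 42 19 95 0 0 0.4 60; 63 28.5 140 0 0 0.4 60; 63 28.5 175 0 0 0.4 60; 63 28.5 185 0 0 0.4 60"}}

```text
time: 3.5
tcp_pos: [561.9, -375.7, 13.5]
tool_rot: [-0.004, 0.74, 0.673, -0.0]
force: [0.0, -0.4, 0.1]
opening: 60.3
```

```bash
python3 -c "
from h import *
s,im=snap('wrist','w3.png');print(s['time'],s['tcp_pos'],s['joint_vel'])
to((562.9,-379.6,2.5),84.4)
cv2.imwrite('pics/w3b.png',cv2.resize(im,(768,576),interpolation=cv2.INTER_CUBIC))"
```

```text
3.5 [ 561.91 -375.71   13.52] [-0.02  0.05 -0.03 -0.14 -0.   -0.  ]
shift [-2.8  1.1 11.1] rot [-0.3 -0.2  0.2] n 0.2
```

View pics/w3b.png

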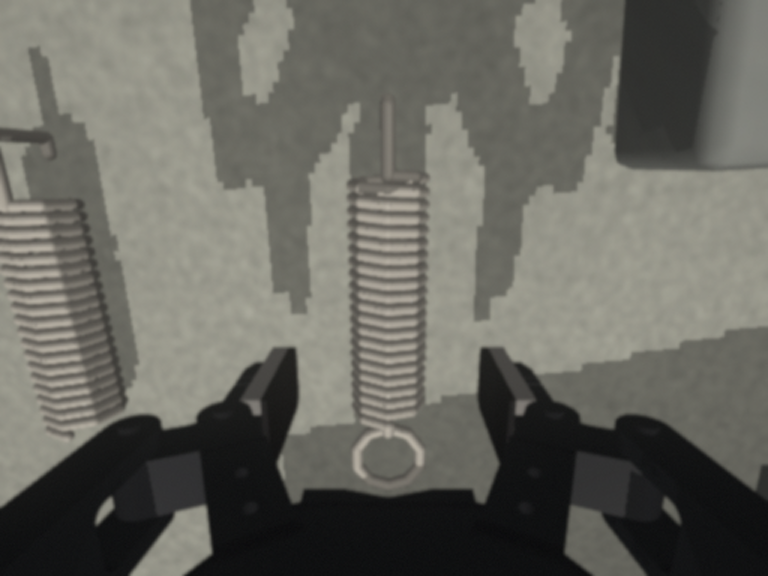

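```bash
python3 -c "
from h import *
c=ld('w3.png'); E=onz(c,(388/1.5,456/1.5),13);A=onz(c,(388/1.5,100/1.5),26);print(E,A,A-E)
u=A-E;u[2]=0;u/=np.linalg.norm(u);G=E+33*u;print(G,np.degrees(np.arctan2(u[1],u[0])))
to((G[0],G[1],2.5),84.4)
"
```

```text
[ 558.76 -413.38   13.  ] [ 570.12 -292.95   26.  ] [ 11.36 120.43  13.  ]
[ 561.86 -380.53   13.  ] 84.61047695659462
shift [-3.9  0.2 11.1] rot [-0.3 -0.2  0.2] n 0.2
```

Request:
{"fn": "servo_tool", "kwargs": {"targets": "-4 0 8 0 0 0 45; -4 0 11 0 0 0 30; -4 0 11 0 0 0 20; -4 0 11 0 0 0 20; -4 0 11 0 0 0 20", "newtons": 80}}

```text
time: 4.18
tcp_pos: [562.2, -381.5, 3.6]
tool_rot: [-0.002, 0.74, 0.673, -0.0]
force: [0.0, -0.4, 4.3]
opening: 24.4
```

Request:
{"fn": "servo_tool", "kwargs": {"targets": "0 0 0 0 0 0 20; 0 0 -20 0 0 0 20; 0 0 -60 0 0 0 20; 0 0 -110 0 0 0 20; 0 0 -125 0 0 0 20"}}

```text
time: 4.8
tcp_pos: [564.2, -383.0, 132.0]
tool_rot: [0.0, 0.74, 0.673, 0.0]
force: [0.3, -0.5, -2.4]
opening: 24.3
```

```bash
python3 -c "
from h import *
s,im=snap('wrist','w4.png');print(s['time'],s['tcp_pos'],s['joint_vel'],s['opening'],s['force'])
cv2.imwrite('pics/w4b.png',cv2.resize(im,(768,576),interpolation=cv2.INTER_CUBIC))"
```

```text
4.8 [ 564.18 -382.98  132.01] [-0.   -0.03  0.16  0.24 -0.   -0.  ] 24.30033368623913 [ 0.34 -0.52 -2.37]
```

View pics/w4b.png

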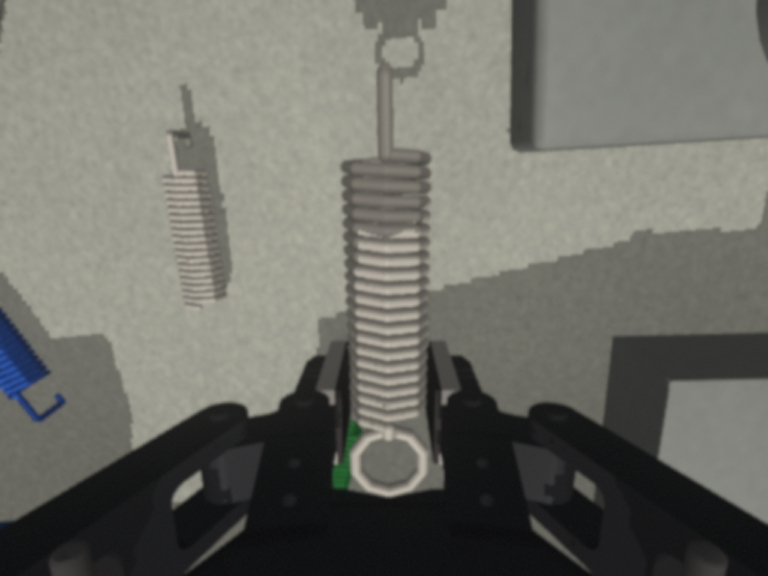

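```bash
cat >> h.py <<'E'
def intool(px,zt):
    m=camera_model("wrist");K=np.array(m["K"]);T=np.array(m["mount"])
    return onz((K,T),px,zt)
E
python3 -c "
from h import *
print(intool((388/1.5,461/1.5),-10),intool((385/1.5,68/1.5),-23),intool((385.5/1.5,157/1.5),-22))
print(intool((386/1.5,250/1.5),-10))
to((534,60,150),87.7)
"
```

```text
[-32.27   0.41 -10.  ] [ 89.19  -0.42 -23.  ] [ 68.25  -0.32 -22.  ]
[ 41.46  -0.24 -10.  ]
shift [438.1 -72.2 -17.8] rot [ 0.   0.  -3.2] n 7.1
```

Request:
{"fn": "servo_tool", "kwargs": {"targets": "61 -10 -10 0 0 0 20; 122 -20 -18 0 0 0 20; 183 -30 -18 0 0 -1 20; 244 -40 -10 0 0 -2 20; 306 -52 0 0 0 -3 20"}}

```text
time: 5.48
tcp_pos: [540.1, -72.6, 130.3]
tool_rot: [-0.001, 0.722, 0.692, -0.0]
force: [1.8, 0.4, -0.5]
opening: 24.6
```

```bash
python3 -c "
from h import *
to((533.4,24.3,105),87.7)
"
```

```text
shift [ 96.5 -10.8  25.3] rot [-0.1 -0.  -0.1] n 1.6
```

Request:
{"fn": "servo_tool", "kwargs": {"targets": "50 -6 12 0 0 0 20; 85 -10 22 0 0 0 20; 96.5 -10.8 25 0 0 0 20; 96.5 -10.8 25 0 0 0 20; 96.5 -10.8 25 0 0 0 20"}}

```text
time: 6.1
tcp_pos: [533.7, 23.1, 105.2]
tool_rot: [-0.001, 0.722, 0.691, -0.001]
force: [0.6, -0.9, -0.6]
opening: 24.4
```

```bash
python3 -c "
from h import *
s,im=snap('wrist','w5.png');print(s['time'],s['tcp_pos'],s['joint_vel'],s['opening'],s['force'])
to((533.4,24.3,105),87.7)
cv2.imwrite('pics/w5b.png',cv2.resize(im[0:250,130:400],None,fx=2.9,fy=2.4,interpolation=cv2.INTER_CUBIC))
st,im=snap('scene','s5.png')
cv2.imwrite('pics/s5b.png',cv2.resize(im[190:310,210:370],None,fx=5,fy=5,interpolation=cv2.INTER_CUBIC))
st,im=snap('side','d5.png')
cv2.imwrite('pics/d5b.png',cv2.resize(im[95:215,195:355],None,fx=5,fy=5,interpolation=cv2.INTER_CUBIC))
"
```

```text
6.1 [533.72  23.08 105.25] [-0.01 -0.01  0.01  0.    0.    0.  ] 24.427604912822922 [ 0.56 -0.86 -0.56]
shift [ 1.3 -0.6  0.5] rot [-0.1  0.  -0.2] n 0.0
```

View pics/w5b.png

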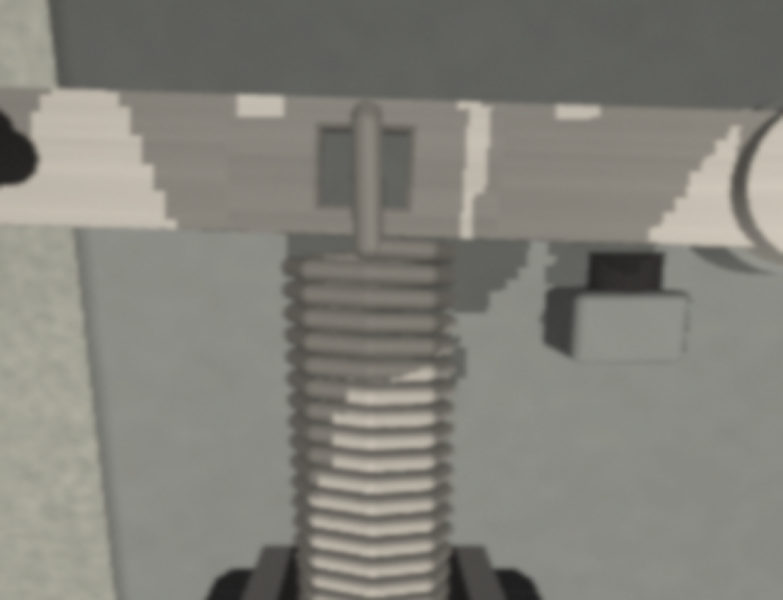

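View pics/s5b.png

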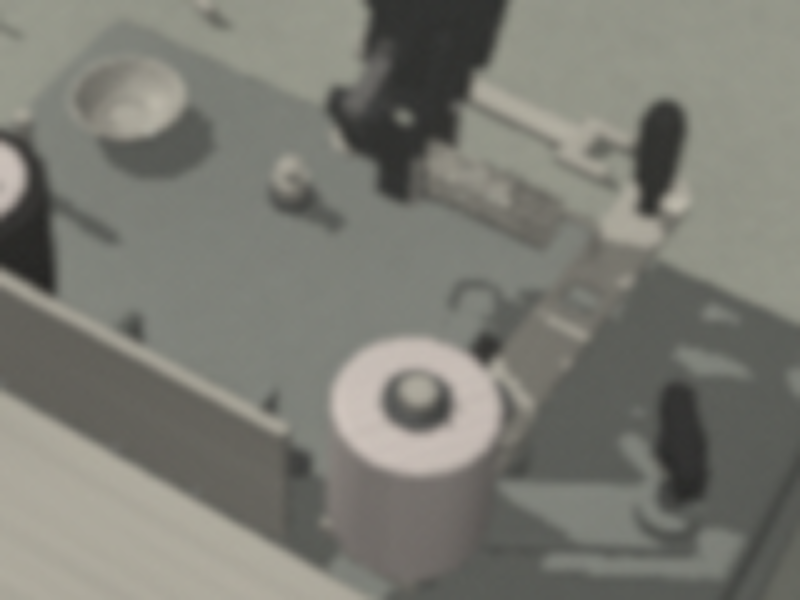

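View pics/d5b.png

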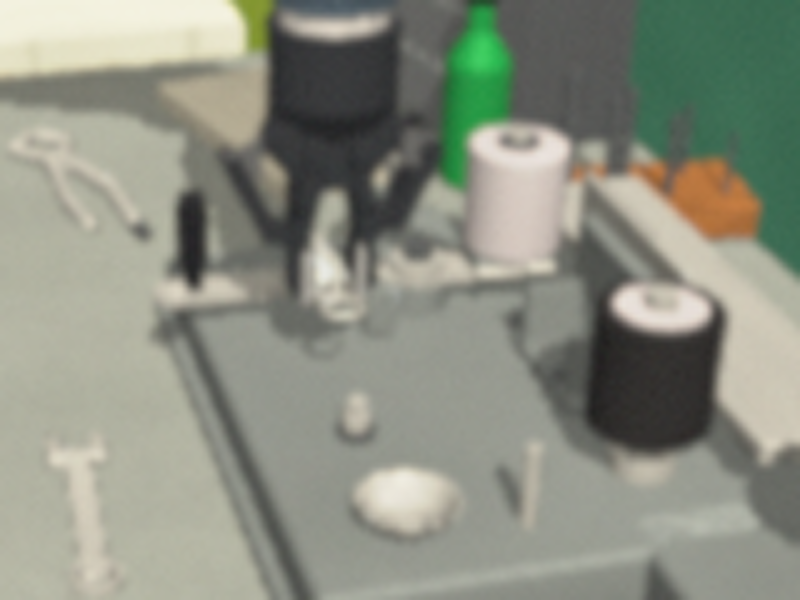

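```bash
python3 -c "
from h import *
c=ld('w5.png'); g=lambda x,y:(130+x/2.9,y/2.4)
h=onz(c,g(365.5,168.5),77);print(h)
a=np.load('pics/w5.png.npy');st=dict(tcp_pos=a[:3],tool_rot=a[3:])
print('hole in tool',tool(st,h),'leg top end',intool(g(367,103),-23))
print([tool(st,onz(c,g(x,y),77)) for x,y in ((318,127),(413,127),(318,210),(413,210))])
"
```

```text
[536.4  109.35  77.  ]
hole in tool [86.32 -1.07 28.23] leg top end [ 90.    -0.49 -23.  ]
[array([94.81, -9.67, 28.24]), array([94.81,  7.56, 28.21]), array([77.57, -9.95, 28.25]), array([77.58,  7.78, 28.22])]
```

Request:
{"fn": "servo_tool", "kwargs": {"targets": "1.5 -0.5 8 0 0 0 20; 1.5 -0.5 20 0 0 0 20; 1.5 -0.5 28 0 0 0 20; 1.5 -0.5 33 0 0 0 20"}}

```text
time: 6.75
tcp_pos: [532.8, 24.7, 71.6]
tool_rot: [-0.001, 0.723, 0.691, -0.001]
force: [0.3, 0.4, -1.5]
opening: 24.6
```

Request:
{"fn": "servo_tool", "kwargs": {"targets": "0 0 5 0 0 0 20; 0 0 11 0 0 0 20; 0 0 11 0 0 0 20"}}

```text
time: 7.12
tcp_pos: [532.3, 24.7, 60.0]
tool_rot: [-0.001, 0.723, 0.691, -0.001]
force: [-0.5, 0.2, -1.1]
opening: 24.3
```

```bash
python3 -c "
from h import *
s,im=snap('wrist','w6.png');print(s['time'],s['tcp_pos'],s['opening'],s['force'],s['wrist_torque'])
a=cv2.resize(im[0:250,130:400],None,fx=2.9,fy=2.4,interpolation=cv2.INTER_CUBIC)
cv2.imwrite('pics/w6b.png',a)
st,im=snap('scene','s6.png')
cv2.imwrite('pics/s6b.png',cv2.resize(im[190:310,210:370],None,fx=5,fy=5,interpolation=cv2.INTER_CUBIC))
"
```

```text
7.125 [532.31  24.73  60.05] 24.33122938474148 [-0.52  0.16 -1.1 ] [-0.1  -0.    0.03]
```

View pics/w6b.png

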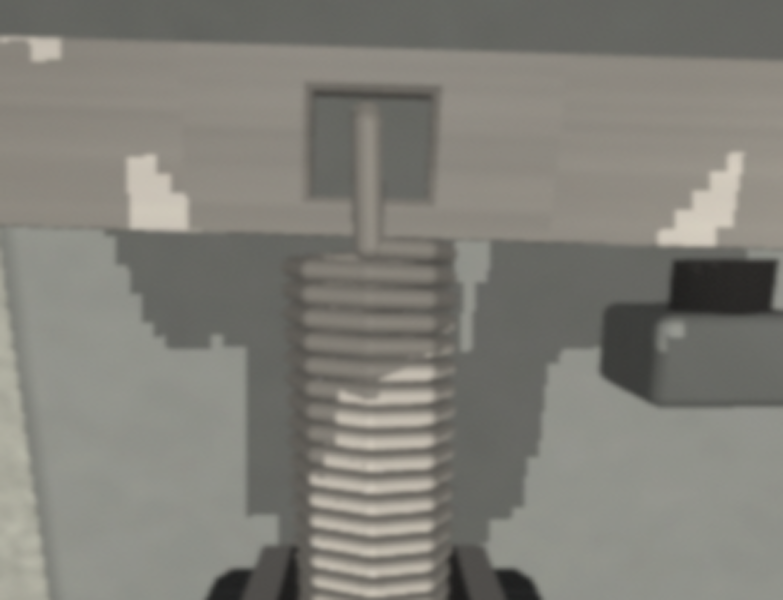

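View pics/s6b.png

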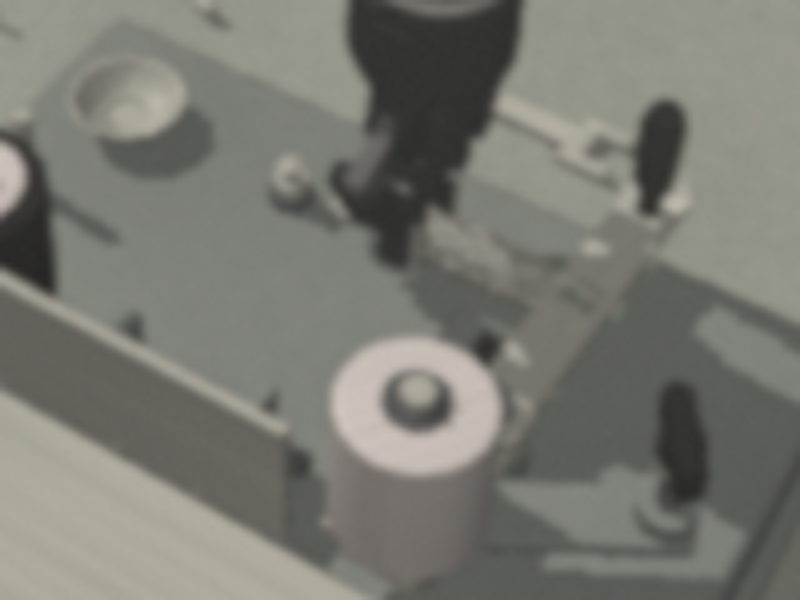

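Request:
{"fn": "servo_tool", "kwargs": {"targets": "-4 0 -3 0 -1 0 20; -8 0 -6 0 -2 0 20; -12 0 -9.5 0 -3 0 20; -18 0 -9.5 0 -3 0 20; -18 0 -9.5 0 -3 0 20"}}

```text
time: 7.85
tcp_pos: [532.4, 7.2, 70.4]
tool_rot: [0.017, 0.722, 0.691, -0.019]
force: [1.0, 3.9, 0.4]
opening: 24.5
```

```bash
python3 -c "
from h import *
s,im=snap('wrist','w7.png');print(s['time'],s['tcp_pos'],s['opening'],s['force'],s['wrist_torque'])
a=cv2.resize(im,(768,576),interpolation=cv2.INTER_CUBIC)
cv2.imwrite('pics/w7b.png',a)
"
```

```text
7.85 [532.43   7.18  70.45] 24.501034883037995 [0.96 3.9  0.45] [ 0.95 -0.12 -0.01]
```

View pics/w7b.png

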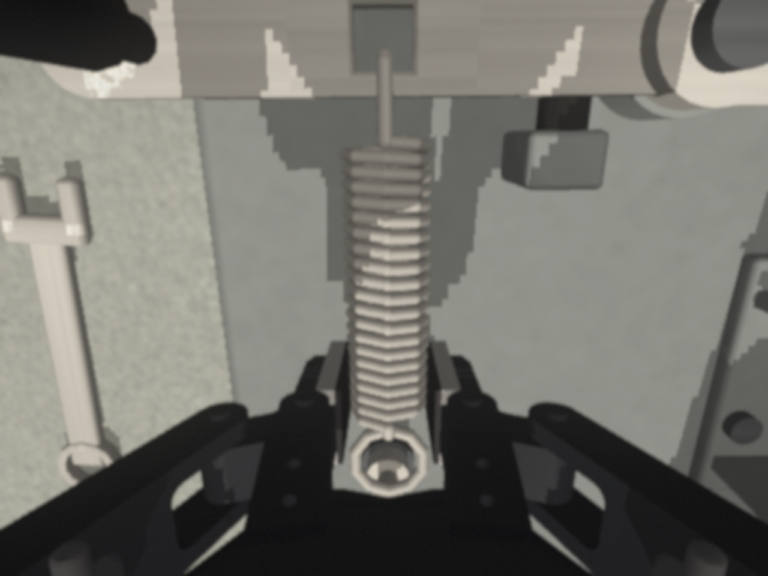

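```bash
python3 -c "
from h import *
c=ld('w7.png')
im=cv2.imread('pics/w7.png');cv2.imwrite('pics/w7z.png',cv2.resize(im[270:350,210:310],None,fx=7,fy=7,interpolation=cv2.INTER_CUBIC))
a=np.load('pics/w7.png.npy');st=dict(tcp_pos=a[:3],tool_rot=a[3:])
print(onz(c,(388/1.5,468/1.5),75.5),onz(c,(388/1.5,468/1.5),60))
print('post px',proj(c,(530.3,-43.7,75.5))*1.5, 'eye',Rq(st['tool_rot']).apply([-32.3,.4,-10])+st['tcp_pos'])
print(Rq(st['tool_rot']).apply([95.,-.4,-10])+st['tcp_pos'])
"
```

```text
[531.05 -33.07  75.5 ] [530.47 -46.17  60.  ]
post px [387.24 491.61] eye [531.44 -24.56  82.06]
[536.28 102.49  75.67]
```

View pics/w7z.png

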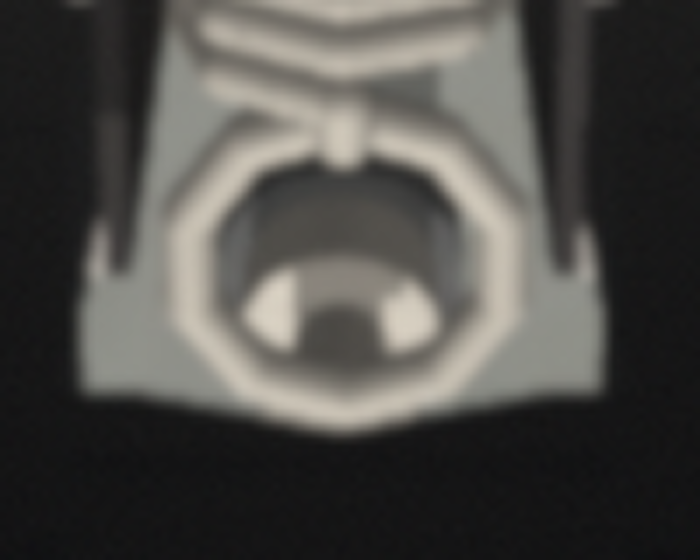

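Request:
{"fn": "servo_tool", "kwargs": {"targets": "-6 0 0.3 0 0 0 20; -12 0 0.6 0 0 0 20; -19 0 1 0 0 0 20; -19.5 0 1 0 0 0 20; -19.5 0 1 0 0 0 20"}}

```text
time: 8.52
tcp_pos: [531.8, -10.1, 70.4]
tool_rot: [0.015, 0.722, 0.691, -0.017]
force: [0.9, 8.6, 0.2]
opening: 24.6
```

```bash
python3 -c "
from h import *
s,im=snap('wrist','w8.png');print(s['time'],s['tcp_pos'],s['opening'],s['force'],s['wrist_torque'])
cv2.imwrite('pics/w8z.png',cv2.resize(im[270:350,210:310],None,fx=7,fy=7,interpolation=cv2.INTER_CUBIC))
print('eye',Rq(s['tool_rot']).apply([-32.3,.4,-10])+s['tcp_pos'])
st,im=snap('side','d8.png')
cv2.imwrite('pics/d8b.png',cv2.resize(im[105:215,195:335],None,fx=5.5,fy=5.5,interpolation=cv2.INTER_CUBIC))
st,im=snap('scene','s8.png')
cv2.imwrite('pics/s8b.png',cv2.resize(im[190:310,210:370],None,fx=5,fy=5,interpolation=cv2.INTER_CUBIC))
"
```

```text
8.525 [531.81 -10.14  70.38] 24.559450258987003 [0.93 8.63 0.18] [ 2.01 -0.21  0.01]
eye [530.83 -41.94  81.82]
```

View pics/w8z.png

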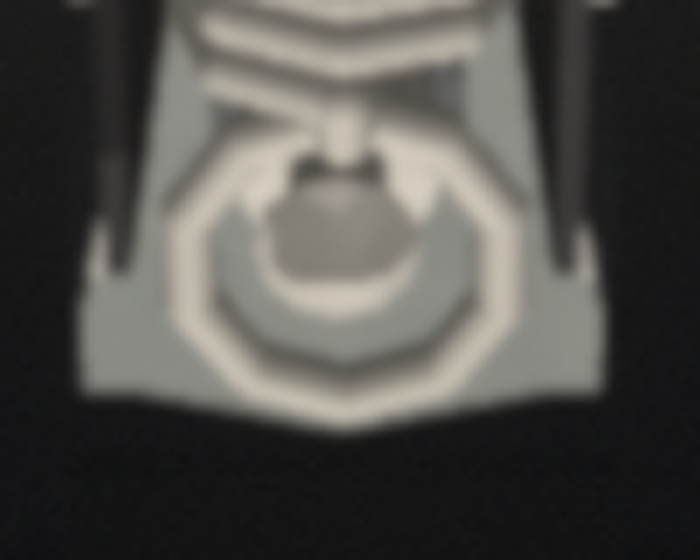

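View pics/d8b.png

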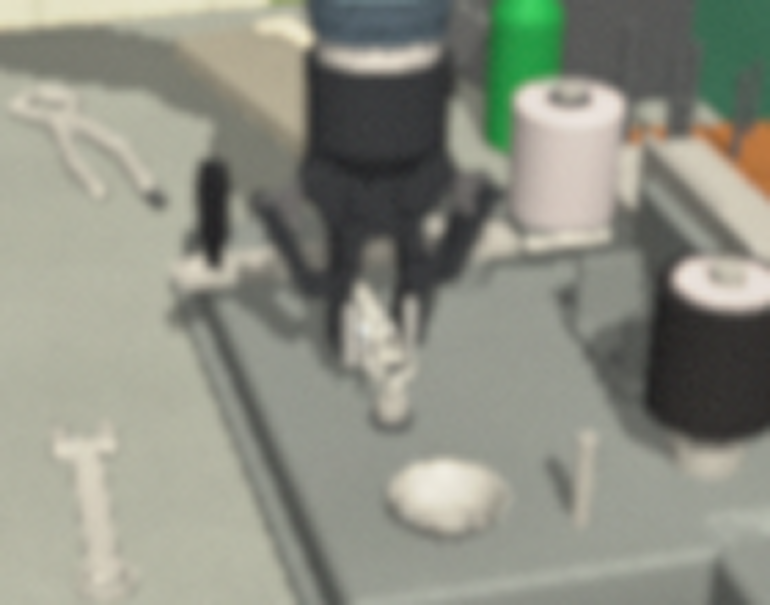

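View pics/s8b.png

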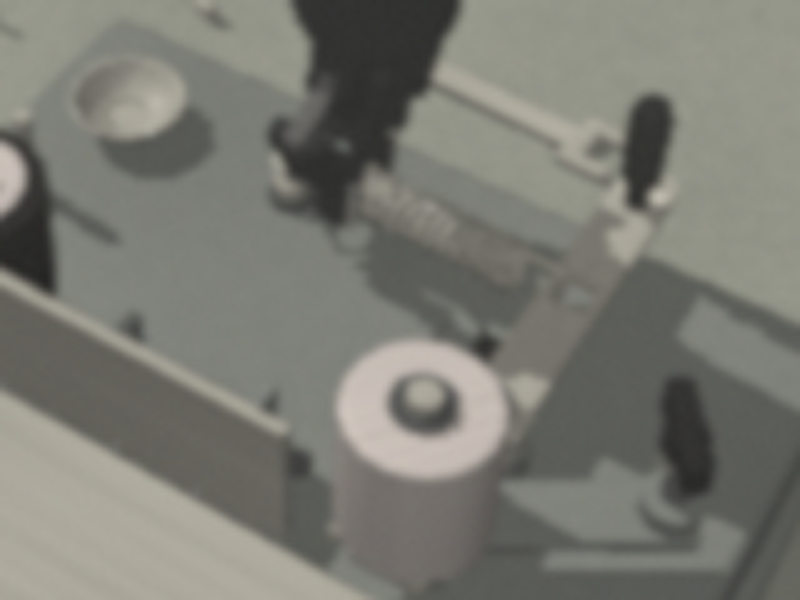

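```bash
python3 -c "
from h import *
c=ld('w8.png');g=lambda x,y:(210+x/7,270+y/7)
for p in ((342,235),(342,245)): print(onz(c,g(*p),75.5))
a=np.load('pics/w8.png.npy');st=dict(tcp_pos=a[:3],tool_rot=a[3:])
print(onz(c,g(345,263),81.8), intool(g(345,263),-10))
print('sideedges',proj(c,(531,-43.7,75.5)),proj(c,(531,-37.2,75.5)),proj(c,(531,-50.2,75.5)))
print('y in crop',(np.array([proj(c,(531,y,75.5))[1] for y in (-37.2,-40,-43.7,-47,-50.2)])-270)*7)
"
```

```text
[530.8  -44.68  75.5 ]
[530.76 -45.6   75.5 ]
[531.13 -42.15  81.8 ] [-32.47   0.7  -10.  ]
sideedges [259.15 302.04] [258.63 291.82] [259.65 312.02]
y in crop [152.74 183.78 224.3  259.96 294.11]
```

Request:
{"fn": "servo_tool", "kwargs": {"targets": "-2 0 0.2 0 0 0 20; -4.8 0 0.2 0 0 0 20; -4.8 0 0.2 0 0 0 20; -4.8 0 0.2 0 0 0 20"}}

```text
time: 9.18
tcp_pos: [531.8, -12.4, 70.2]
tool_rot: [0.013, 0.722, 0.692, -0.014]
force: [1.5, 9.9, 0.2]
opening: 24.3
```

```bash
python3 -c "
from h import *
s,im=snap('wrist','w9.png');print(s['time'],s['tcp_pos'],s['opening'],s['force'],s['wrist_torque'])
cv2.imwrite('pics/w9z.png',cv2.resize(im[270:350,210:310],None,fx=7,fy=7,interpolation=cv2.INTER_CUBIC))
cv2.imwrite('pics/w9b.png',cv2.resize(im,(768,576),interpolation=cv2.INTER_CUBIC))
print('eye',Rq(s['tool_rot']).apply([-32.3,.5,-10])+s['tcp_pos'])
"
```

```text
9.175 [531.79 -12.41  70.22] 24.332924575486334 [1.47 9.91 0.17] [ 2.01 -0.26 -0.09]
eye [530.95 -44.28  81.48]
```

View pics/w9z.png

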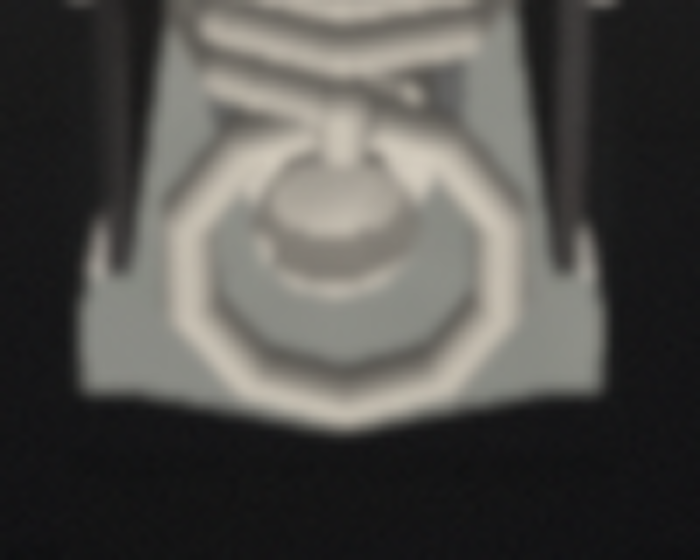

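View pics/w9b.png

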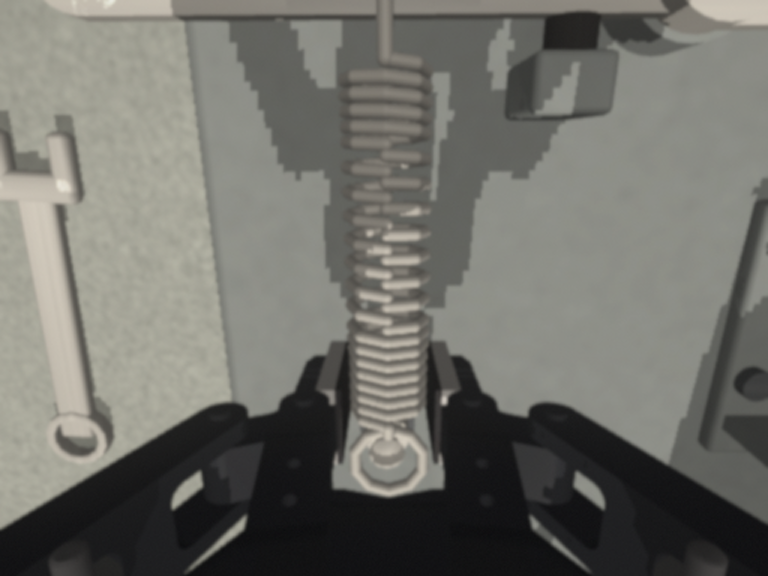

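```bash
python3 -c "
from h import *
c=ld('w9.png');g=lambda x,y:(210+x/7,270+y/7)
print(onz(c,g(335,293),75.5),onz(c,g(335,293),72),onz(c,g(335,160),75.5),onz(c,g(257,220),75.5),onz(c,g(415,220),75.5))
print(onz(c,g(345,263),81.5))
"
```

```text
[530.07 -52.03  75.5 ] [529.94 -54.92  72.  ] [530.59 -39.9   75.5 ] [524.39 -45.05  75.5 ] [536.48 -45.55  75.5 ]
[531.15 -44.44  81.5 ]
```

Request:
{"fn": "servo_tool", "kwargs": {"targets": "-3.5 -0.6 0.2 0 -0.7 0 20; -3.8 -0.6 0.2 0 -0.7 0 20; -3.8 -0.6 0.2 0 -0.7 0 20"}}

```text
time: 9.6
tcp_pos: [531.8, -13.5, 70.4]
tool_rot: [0.016, 0.721, 0.692, -0.016]
force: [1.3, 10.4, 1.5]
opening: 24.4
```

```bash
python3 -c "
from h import *
s,im=snap('wrist','w10.png');print(s['time'],s['tcp_pos'],s['opening'],s['force'],s['wrist_torque'])
cv2.imwrite('pics/w10z.png',cv2.resize(im[270:350,210:310],None,fx=7,fy=7,interpolation=cv2.INTER_CUBIC))
print('eye',Rq(s['tool_rot']).apply([-32.3,.6,-10])+s['tcp_pos'],Rq(s['tool_rot']).as_matrix()[:,0])
"
```

```text
9.6 [531.8  -13.53  70.37] 24.441369119346884 [ 1.26 10.36  1.54] [ 2.28 -0.33 -0.09]
eye [531.08 -45.35  81.82] [ 0.04  1.   -0.05]
```

View pics/w10z.png

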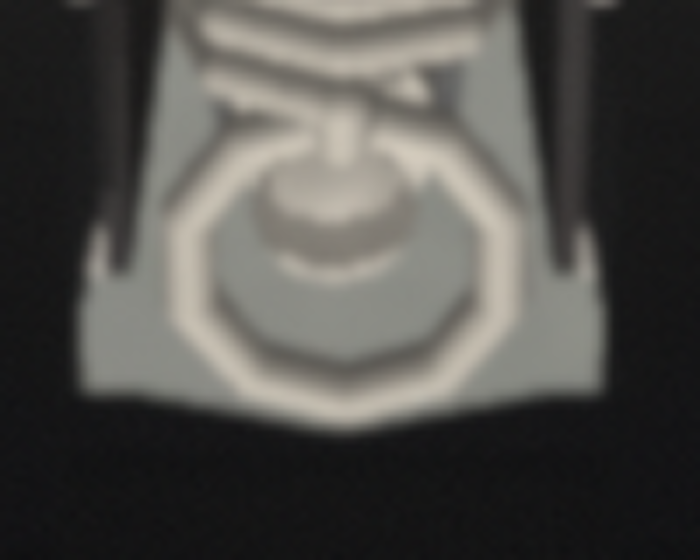

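Request:
{"fn": "servo_tool", "kwargs": {"targets": "-2.9 -0.9 3 0 -0.7 0 20; -2.9 -0.9 6 0 -0.4 0 20; -2.9 -0.9 9 0 0.5 0 20; -2.9 -0.9 10 0 1.3 0 20; -2.9 -0.9 10.5 0 1.6 0 20"}}

```text
time: 10.28
tcp_pos: [531.5, -14.3, 60.3]
tool_rot: [0.004, 0.721, 0.693, -0.003]
force: [1.4, 9.9, 1.4]
opening: 24.4
```

```bash
python3 -c "
from h import *
s,im=snap('wrist','w11.png');print(s['time'],s['tcp_pos'],s['opening'],s['force'],s['wrist_torque'])
cv2.imwrite('pics/w11z.png',cv2.resize(im[270:350,210:310],None,fx=7,fy=7,interpolation=cv2.INTER_CUBIC))
print('eye',Rq(s['tool_rot']).apply([-32.3,.6,-10])+s['tcp_pos'],Rq(s['tool_rot']).as_matrix()[:,0])
"
```

```text
10.275 [531.48 -14.26  60.3 ] 24.3511782656266 [1.4  9.87 1.42] [ 2.33 -0.31 -0.15]
eye [530.77 -46.45  70.64] [ 0.04  1.   -0.01]
```

View pics/w11z.png

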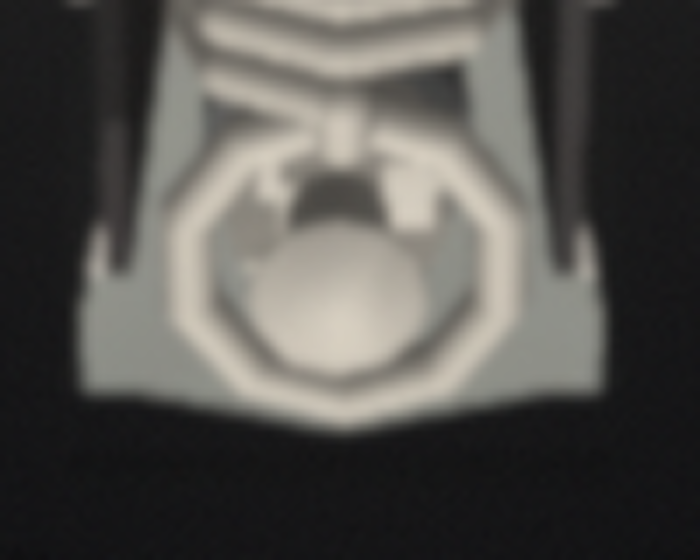

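Request:
{"fn": "servo_tool", "kwargs": {"targets": "-2.5 0 2 0 -0.5 0 20; -2.5 0 2.5 0 -0.5 0 20; 1 0 2.5 0 0 0 20; 4 0 2.5 0 0 0 20; 4 0 2.5 0 0 0 20"}}

```text
time: 10.95
tcp_pos: [532.1, -9.3, 58.1]
tool_rot: [0.004, 0.721, 0.693, -0.002]
force: [0.1, 6.2, 3.0]
opening: 24.5
```

```bash
python3 -c "
from h import *
s,im=snap('wrist','w12.png');print(s['time'],s['tcp_pos'],s['opening'],s['force'],s['wrist_torque'])
cv2.imwrite('pics/w12z.png',cv2.resize(im[270:350,210:310],None,fx=7,fy=7,interpolation=cv2.INTER_CUBIC))
print('eye',Rq(s['tool_rot']).apply([-32.3,.6,-10])+s['tcp_pos'],Rq(s['tool_rot']).as_matrix()[:,0])
"
```

```text
10.95 [532.09  -9.3   58.13] 24.46095897469217 [0.07 6.17 2.98] [ 1.56 -0.07  0.05]
eye [531.39 -41.52  68.39] [ 0.04  1.   -0.01]
```

View pics/w12z.png

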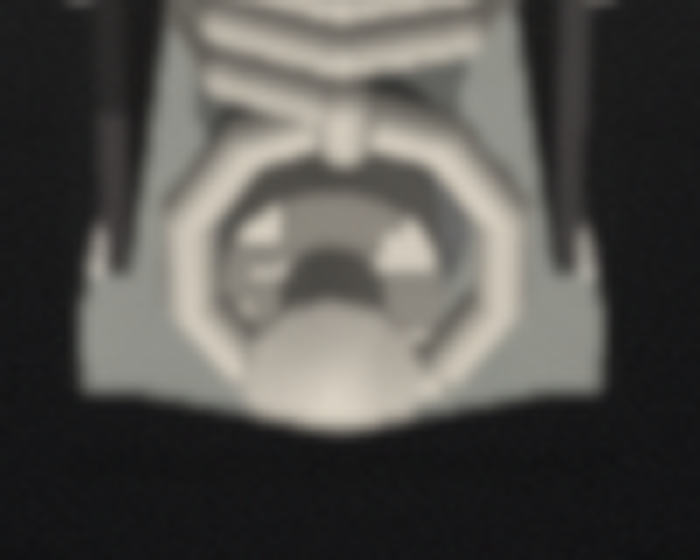

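Request:
{"fn": "servo_tool", "kwargs": {"targets": "1.5 0 -0.5 0 0 0 24; 2 0 -0.5 0 0 0 34; 2 0 -0.5 0 0 0 45; 2 0 -0.5 0 0 0 45; 2 0 -15 0 0 0 50"}}

```text
time: 11.62
tcp_pos: [530.9, -7.2, 72.6]
tool_rot: [0.003, 0.721, 0.693, -0.003]
force: [0.7, 0.4, 0.2]
opening: 49.8
```

Request:
{"fn": "servo_tool", "kwargs": {"targets": "0 0 -40 0 0 0 50; 0 0 -80 0 0 0 50; 0 0 -120 0 0 0 30; -40 0 -120 0 0 0 10; -80 0 -120 0 0 0 0"}}

```text
time: 12.25
tcp_pos: [528.5, -87.1, 195.4]
tool_rot: [0.004, 0.72, 0.693, -0.002]
force: [1.0, -0.8, 0.4]
opening: 0.2
```

```bash
python3 -c "
from h import *
s,im=snap('wrist','w13.png');print(s['time'],s['tcp_pos'],s['opening'],s['force'])
cv2.imwrite('pics/w13b.png',cv2.resize(im,(768,576),interpolation=cv2.INTER_CUBIC))
st,im=snap('scene','s13.png')
cv2.imwrite('pics/s13b.png',cv2.resize(im[190:310,210:370],None,fx=5,fy=5,interpolation=cv2.INTER_CUBIC))
st,im=snap('side','d13.png')
cv2.imwrite('pics/d13b.png',cv2.resize(im[105:215,195:335],None,fx=5.5,fy=5.5,interpolation=cv2.INTER_CUBIC))
"
```

```text
12.25 [528.5  -87.05 195.4 ] 0.15757073841868768 [ 0.98 -0.79  0.44]
```

View pics/w13b.png

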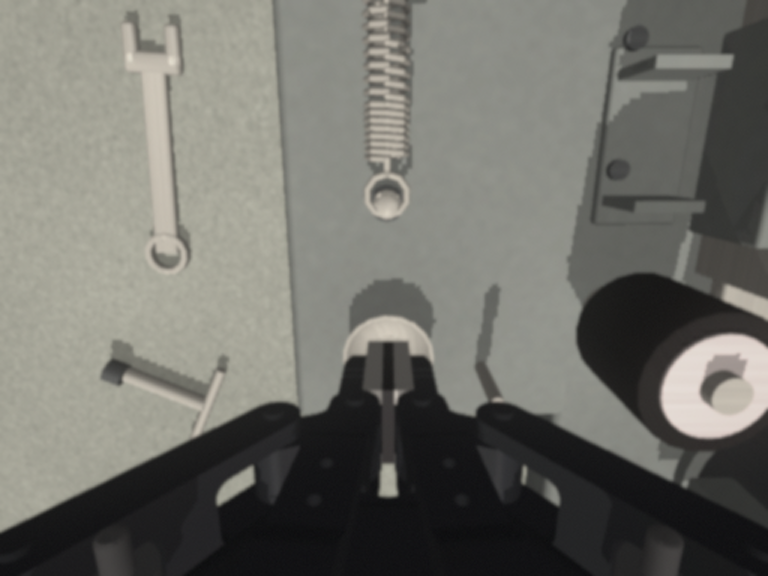

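View pics/s13b.png

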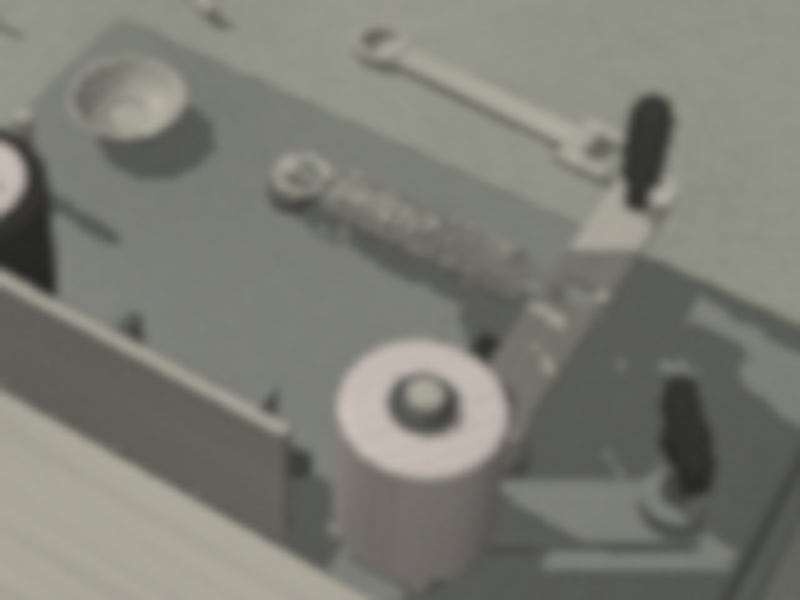

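View pics/d13b.png

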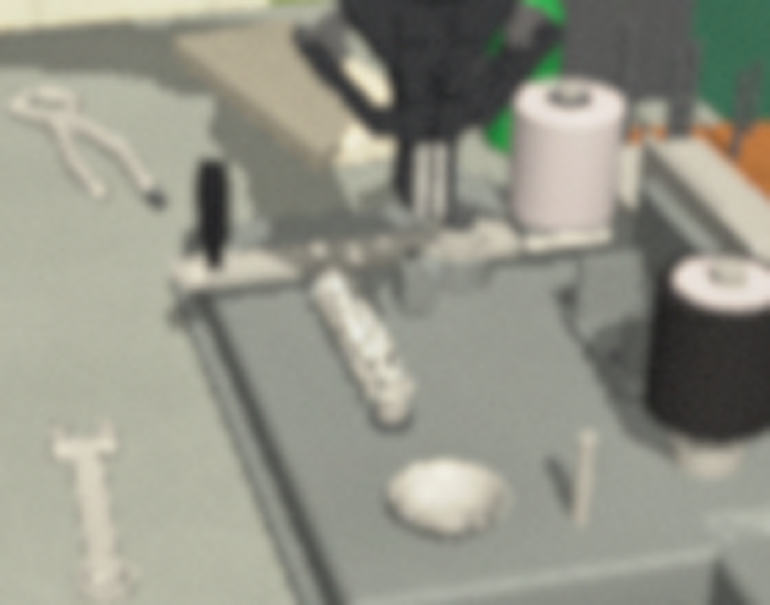

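```bash
python3 -c "
from h import *
s,c=cam('side'),cam('scene')
C=lambda x,y:(210+x/5,190+y/5);S=lambda x,y:(195+x/5.5,105+y/5.5)
print(tri([(s,S(212,168)),(c,C(656,106))]),tri([(s,S(213,260)),(c,C(640,198))]),tri([(s,S(212.5,214)),(c,C(648,152))]))
print('tbar',tri([(c,C(683,390)),(s,(274,122))]))
"
```

```text
(array([470.37, 110.77, 139.72]), [np.float64(1.6142554783466951), np.float64(1.6142554783466372)]) (array([470.18, 111.91,  79.96]), [np.float64(0.8113759004903975), np.float64(0.8113759004904014)]) (array([470.21, 111.27, 110.35]), [np.float64(1.2727929608874182), np.float64(1.2727929608875963)])
tbar (array([623.61, 178.68, 144.82]), [np.float64(7.0341015238543605), np.float64(7.034101523854556)])
```

```bash
python3 -c "
from h import *
to((474,65,108),87.7)
"
```

```text
shift [151.1 -60.5  85. ] rot [ 0.1  0.5 -0.1] n 2.9
```

Request:
{"fn": "servo_tool", "kwargs": {"targets": "50 -40 0 0 0 0 0; 100 -60 20 0 0.3 0 0; 140 -60.5 55 0 0.5 0 0; 151 -60.5 85 0 0.5 0 0; 151 -60.5 87 0 0.5 0 0"}}

```text
time: 13.02
tcp_pos: [471.6, 66.4, 104.6]
tool_rot: [-0.001, 0.721, 0.693, -0.001]
force: [-0.1, -0.7, -0.7]
opening: -0.1
```

```bash
python3 -c "
from h import *
s,im=snap('wrist','w14.png');print(s['time'],s['tcp_pos'],s['opening'],s['force'])
cv2.imwrite('pics/w14b.png',cv2.resize(im,(768,576),interpolation=cv2.INTER_CUBIC))
to((474,89,108),90)
"
```

```text
13.025 [471.61  66.4  104.59] -0.1283934109284267 [-0.13 -0.65 -0.72]
shift [23.4  0.2 -2.3] rot [-0.  -0.  -2.3] n 0.4
```

View pics/w14b.png

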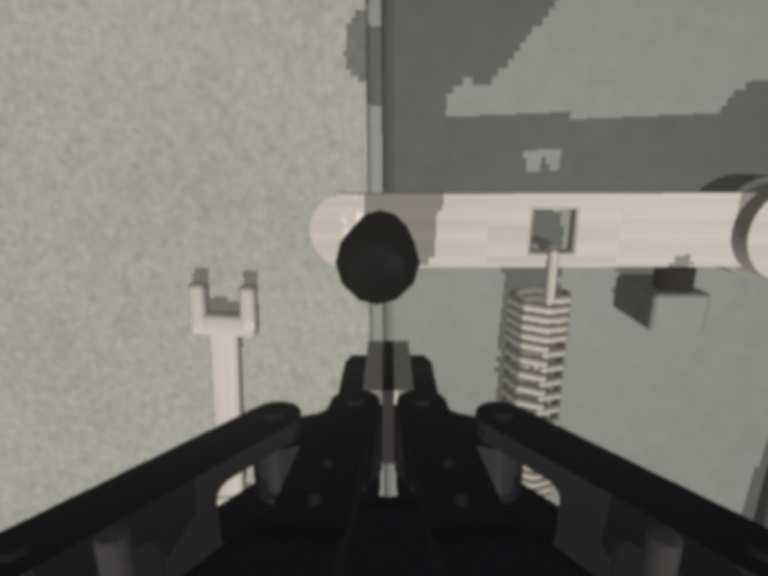

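Request:
{"fn": "servo_tool", "kwargs": {"targets": "10 0 -2 0 0 0 0; 20 0 -2 0 0 0 0; 26 1 -2 0 0 0 0; 33 2 -2 0 0 0 0; 40 3 -2 0 0 0 0"}}

```text
time: 13.7
tcp_pos: [476.5, 103.8, 108.0]
tool_rot: [0.001, 0.722, 0.692, -0.002]
force: [-3.3, -8.3, 3.5]
opening: 0.1
```

Request:
{"fn": "servo_tool", "kwargs": {"targets": "8 0.5 0 0 0 0 0; 14 1 0 0 0 0 0; 19 1.5 0 0 0 0 0; 22 2 0 0 0 0 0; 24 2 0 0 0 0 0"}}

```text
time: 14.32
tcp_pos: [479.7, 125.1, 108.1]
tool_rot: [0.003, 0.722, 0.692, -0.005]
force: [0.4, -10.2, 1.3]
opening: 0.1
```

```bash
python3 -c "
from h import *
s,im=snap('wrist','w15.png');print(s['time'],s['tcp_pos'],s['opening'],s['force'])
cv2.imwrite('pics/w15b.png',cv2.resize(im,(768,576),interpolation=cv2.INTER_CUBIC))
"
```

```text
14.325 [479.68 125.07 108.14] 0.09216904165104588 [  0.37 -10.2    1.28]
```

View pics/w15b.png

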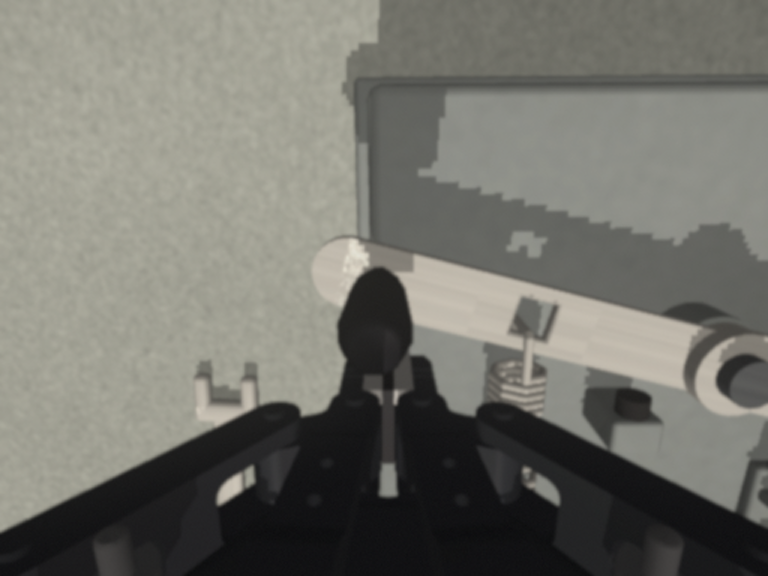

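Request:
{"fn": "servo_tool", "kwargs": {"targets": "6 0.5 0 0 0 0 0; 9 1 0 0 0 0 0; 11 1 0 0 0 0 0"}}

```text
time: 14.75
tcp_pos: [481.2, 131.0, 108.2]
tool_rot: [0.008, 0.723, 0.691, -0.009]
force: [-0.2, -20.5, 3.0]
opening: 0.1
```

Request:
{"fn": "servo_tool", "kwargs": {"targets": "4 0 0 0 0 0 0; 6 0 0 0 0 0 0"}}

```text
time: 15.0
tcp_pos: [481.1, 130.7, 108.4]
tool_rot: [0.014, 0.724, 0.689, -0.014]
force: [-0.6, -22.5, 4.2]
opening: 0.2
```

```bash
python3 -c "
from h import *
s,im=snap('wrist','w16.png')
cv2.imwrite('pics/w16b.png',cv2.resize(im,(768,576),interpolation=cv2.INTER_CUBIC))
c=ld('w16.png')
"
```

```text
(no output)
```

View pics/w16b.png

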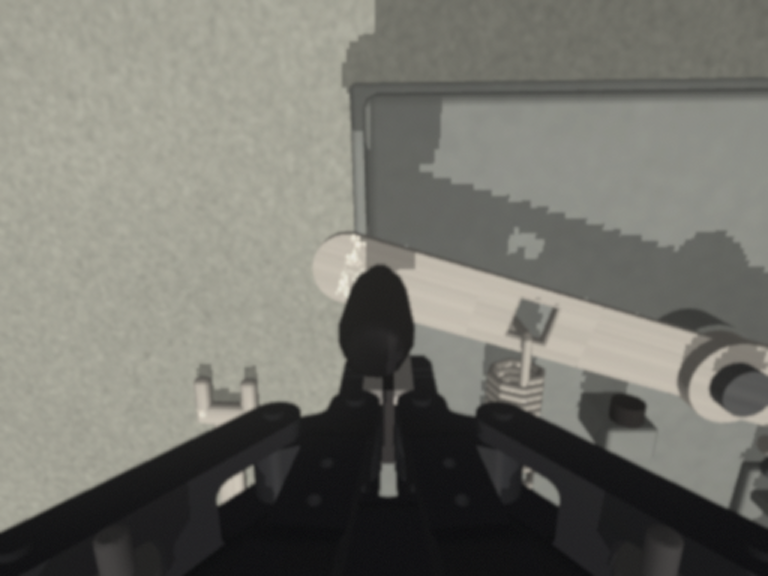

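```bash
python3 -c "
from h import *
def ang(c,p,q):
    d=onz(c,np.array(q)/1.5,77)-onz(c,np.array(p)/1.5,77);return np.degrees(np.arctan2(d[1],d[0]))
c=ld('w16.png');print(ang(c,(415,252),(660,313)),ang(c,(430,328),(680,394)))
c=ld('w14.png');print(ang(c,(450,193),(700,193)),ang(c,(450,267),(640,267)))
"
```

```text
-17.04948075366469 -18.610722897278063
-2.235639049391129 -2.209250415258127
```

```bash
python3 -c "
from h import *
for f,b in (('w14.png',(440,700,150,300)),('w16.png',(430,660,225,420))):
    c=ld(f);im=cv2.cvtColor(cv2.imread('pics/'+f),cv2.COLOR_BGR2GRAY).astype(float)
    g=np.diff(cv2.GaussianBlur(im,(0,0),1),axis=0)
    for top in(1,0):
        P=[]
        for u in range(b[0]*2//3,b[1]*2//3,3):
            col=g[b[2]*2//3:b[3]*2//3,u]; v=(np.argmax(col) if top else np.argmin(col))+b[2]*2//3
            P.append((u,v+.5))
        W=np.array([onz(c,p,77)[:2] for p in P])
        m=np.ones(len(W),bool)
        for _ in range(6):
            k=np.polyfit(W[m,0],W[m,1],1);r=abs(W[:,1]-np.polyval(k,W[:,0]));m=r<max(0.8,1.5*np.median(r[m]))
        print(f,top,np.degrees(np.arctan(k[0])),m.sum(),len(m))
h=onz(ld('w14.png'),(553/1.5,230/1.5),77);k=onz(ld('w16.png'),(533/1.5,320/1.5),77);print(h,k,np.linalg.norm(h-k)/85)
"
```

```text
w14.png 1 -1.9978742096356419 57 58
w14.png 0 -2.142919859286763 51 58
w16.png 1 -19.274939737793506 52 52
w16.png 0 6.893553917167658 11 52
[536.21 105.81  77.  ] [541.1 130.8  77. ] 0.2995618777656996
```

Request:
{"fn": "servo_tool", "kwargs": {"targets": "-6 -0.5 0 0 0 0 0; -13 -1 0 0 0 0 0; -21 -2 0 0 0 0 0; -29 -2 0 0 0 0 0; -37 -2 0 0 0 0 0"}}

```text
time: 15.68
tcp_pos: [476.4, 92.1, 109.5]
tool_rot: [0.014, 0.724, 0.689, -0.016]
force: [0.1, -5.1, -2.0]
opening: -0.1
```

Request:
{"fn": "servo_tool", "kwargs": {"targets": "-8 0 0 0 0 0 0; -16 0 0 0 0 0 0; -24 0 0 0 0 0 0; -34 0 -20 0 0 0 0; -34 0 -60 0 0 0 0"}}

```text
time: 16.3
tcp_pos: [473.4, 60.3, 170.3]
tool_rot: [0.013, 0.725, 0.689, -0.018]
force: [0.7, 0.5, 0.3]
opening: 0.2
```

```bash
python3 -c "
from h import *
s,im=snap('wrist','w17.png');print(s['time'],s['tcp_pos'],s['opening'],s['force'])
cv2.imwrite('pics/w17b.png',cv2.resize(im,(768,576),interpolation=cv2.INTER_CUBIC))
st,im=snap('scene','s17.png')
cv2.imwrite('pics/s17b.png',cv2.resize(im[190:310,210:370],None,fx=5,fy=5,interpolation=cv2.INTER_CUBIC))
"
```

```text
16.3 [473.45  60.3  170.33] 0.17390964662090233 [0.73 0.47 0.29]
```

View pics/w17b.png

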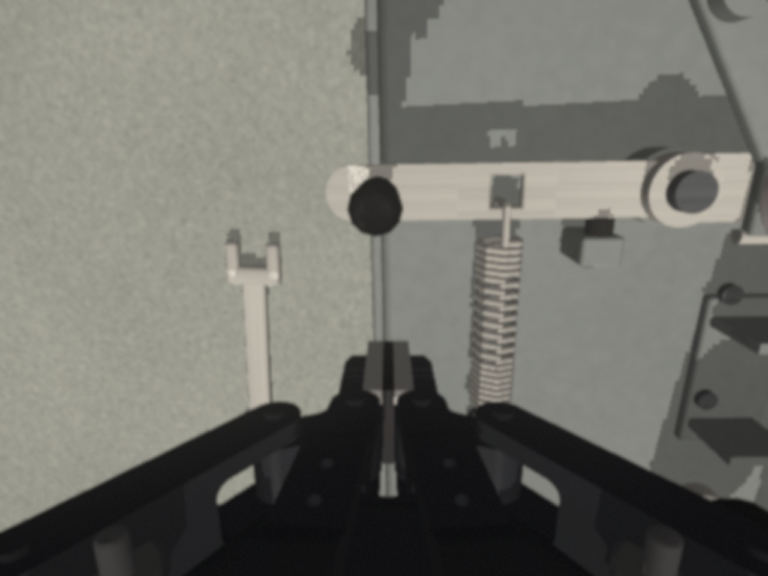

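View pics/s17b.png

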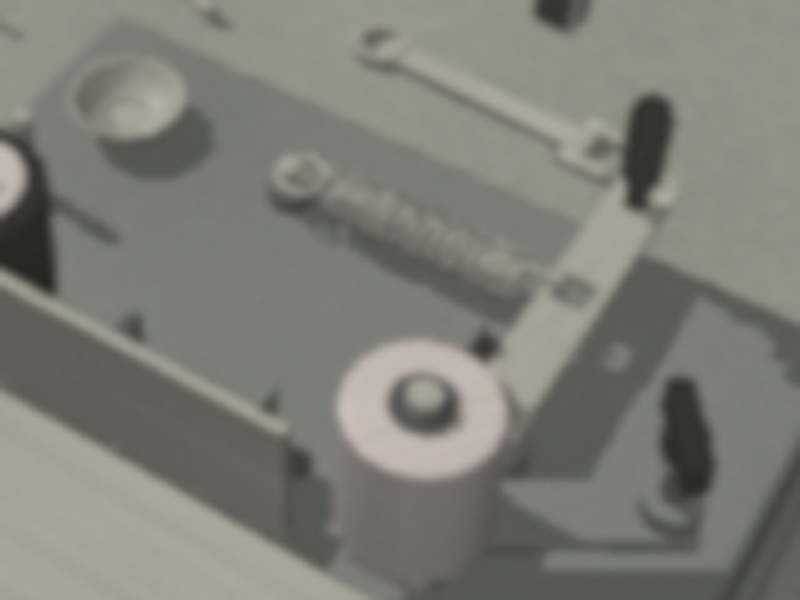

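View first.

```bash
python3 -c "
from h import *
to((590,110,270),87.7)
"
```

```text
shift [ 50.6 109.9 -96.5] rot [ 0.3  2.4 -0.6] n 2.5
```

Request:
{"fn": "servo_tool", "kwargs": {"targets": "0 0 -55 0 0 0 30; 25 50 -96 0 1.5 0 30; 50 110 -96 0 2.4 0 30; 50 110 -96 0 2.4 0 30; 50 110 -96 0 2.4 0 30"}}

```text
time: 17.02
tcp_pos: [589.7, 109.4, 268.3]
tool_rot: [0.001, 0.725, 0.689, 0.001]
force: [-1.3, 0.6, 0.5]
opening: 30.0
```

```bash
python3 -c "
from h import *
s,im=snap('wrist','w18.png');print(s['time'],s['tcp_pos'],s['opening'],s['q'])
cv2.imwrite('pics/w18b.png',cv2.resize(im,(768,576),interpolation=cv2.INTER_CUBIC))
"
```

```text
17.025 [589.68 109.41 268.28] 29.978132906636354 [ 0.08  0.42  0.24  1.39 -0.    1.7 ]
```

View pics/w18b.png

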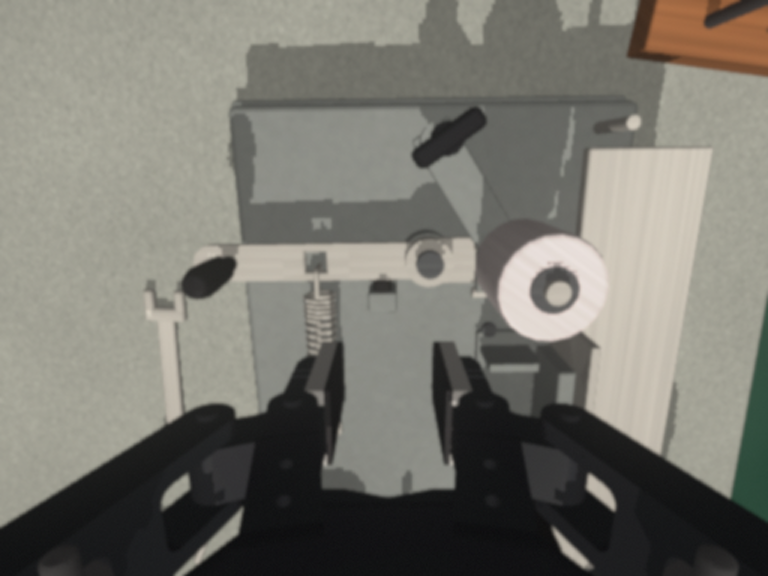

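```bash
python3 -c "
from h import *
c=ld('w18.png');im=cv2.imread('pics/w18.png')
cv2.imwrite('pics/w18z.png',cv2.resize(im[65:120,265:335],None,fx=10,fy=10,interpolation=cv2.INTER_CUBIC))
m=(im[65:120,265:335].max(axis=2)<52).astype(np.uint8)
n,l,s,ce=cv2.connectedComponentsWithStats(m);i=1+np.argmax(s[1:,4]);print(s[i],ce[i])
r=cv2.minAreaRect(np.argwhere(l==i)[:,::-1].astype(np.float32));print(r)
ctr=np.array(r[0])+[265,65];print(onz(c,ctr,140))
b=cv2.boxPoints(r)+[265,65];W=[onz(c,p,140)[:2] for p in b];print(np.array(W))
"
```

```text
[ 11   7  47  39 780] [34.22 25.87]
((33.982177734375, 25.965822219848633), (19.736148834228516, 53.734745025634766), 62.44719314575195)
[629.13 188.23 140.  ]
[[604.69 186.43]
 [645.58 204.41]
 [653.44 190.03]
 [612.09 171.47]]
```

View pics/w18z.png

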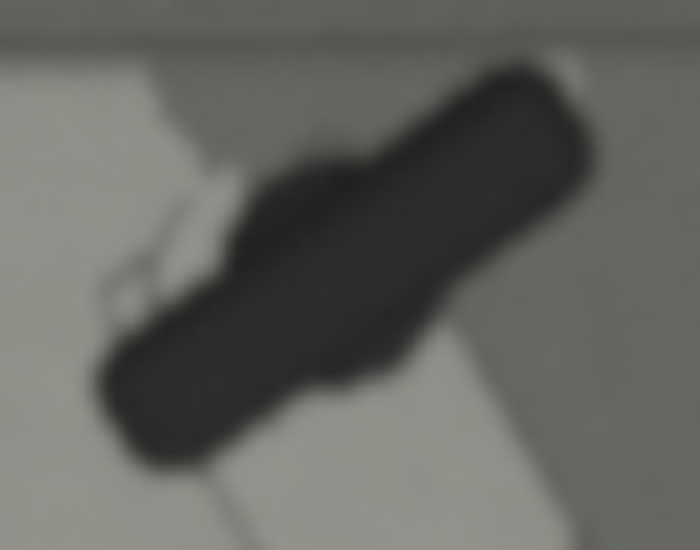

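```bash
python3 -c "
from h import *
c=ld('w18.png');g=lambda x,y:(265+x/10,65+y/10)
P=[onz(c,g(*p),146) for p in ((348,262),(130,330),(510,65),(210,460),(580,195))]
print(P[0]);
for a,b in((1,2),(3,4)): d=P[b]-P[a];print(np.degrees(np.arctan2(d[1],d[0])),np.linalg.norm(d))
print('ends',onz(c,g(150,400),146),onz(c,g(555,110),146))
print(manip.observe()['q'])
"
```

```text
[629.01 187.76 146.  ]
31.164647179868286 37.41025355748724
32.313736793676235 37.13917637864176
ends [612.08 177.44 146.  ] [646.31 198.89 146.  ]
[ 0.08  0.42  0.24  1.39 -0.    1.7 ]
```

```bash
python3 -c "
from h import *
to((629,187.8,210),212)
"
```

```text
shift [80.5 35.8 58.9] rot [   0.1    0.3 -124.9] n 1.7
```

Request:
{"fn": "servo_tool", "kwargs": {"targets": "20 9 10 0 0 -10 40; 40 18 20 0 0 -20 40; 60 27 35 0 0 -30 40; 80 36 50 0 0 -40 40; 80 36 58 0 0 -50 40"}}

```text
time: 17.7
tcp_pos: [627.6, 188.0, 210.2]
tool_rot: [0.001, 0.362, 0.932, 0.0]
force: [-0.2, -0.4, 0.4]
opening: 39.9
```

Request:
{"fn": "servo_tool", "kwargs": {"targets": "0 0 0 0 0 -10 40; 0 0 0 0 0 -20 40; 0 0 0 0 0 -30 40; 0 0 0 0 0 -40 40; 0 0 0 0 0 -50 40"}}

```text
time: 18.32
tcp_pos: [625.9, 187.2, 210.9]
tool_rot: [0.001, -0.068, 0.998, -0.001]
force: [-0.6, -0.0, -0.6]
opening: 40.1
```

```bash
python3 -c "
from h import *
s=manip.observe();print(s['time'],s['q'],s['tcp_pos']);to((629,187.8,160),212)
"
```

```text
18.325 [ 0.19  0.55  0.3   1.32 -0.    0.06] [625.94 187.24 210.86]
shift [-3.   0.2 50.9] rot [ -0.1   0.1 -24.2] n 0.8
```

Request:
{"fn": "servo_tool", "kwargs": {"targets": "-3 0 15 0 0 -10 40; -3 0 30 0 0 -20 40; -3 0 48 0 0 -24.2 40; -3 0 48 0 0 -24.2 40"}}

```text
time: 18.82
tcp_pos: [626.3, 186.8, 161.9]
tool_rot: [-0.001, -0.276, 0.961, -0.0]
force: [0.2, 0.2, 0.9]
opening: 40.0
```

```bash
python3 -c "
from h import *
s,im=snap('wrist','w19.png');print(s['time'],s['tcp_pos'],s['opening'],s['q'])
cv2.imwrite('pics/w19b.png',cv2.resize(im,(768,576),interpolation=cv2.INTER_CUBIC))
to((629,187.8,124),212)
"
```

```text
18.825 [626.34 186.83 161.88] 40.02763181142935 [ 0.19  0.57  0.2   1.21 -0.   -0.36]
shift [-1.9 -0.2 39. ] rot [-0.1 -0.1 -0. ] n 0.6
```

View pics/w19b.png

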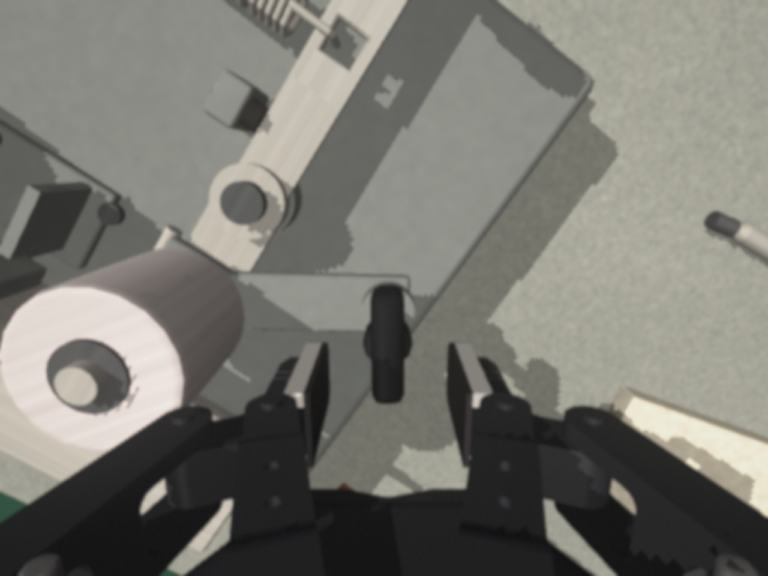

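```bash
python3 -c "
from h import *
for v in(285,343,402): print(intool((388/1.5,v/1.5),15.9))
"
```

```text
[24.01 -0.26 15.9 ]
[ 1.16 -0.24 15.9 ]
[-23.88  -0.23  15.9 ]
```

Request:
{"fn": "servo_tool", "kwargs": {"targets": "-0.3 -0.2 20 0 0 0 30; -0.3 -0.2 38 0 0 0 25; -0.3 -0.2 38 0 0 0 18; -0.3 -0.2 38 0 0 0 8; -0.3 -0.2 38 0 0 0 8", "newtons": 50}}

```text
time: 19.5
tcp_pos: [627.1, 186.9, 125.8]
tool_rot: [-0.001, -0.275, 0.961, -0.001]
force: [-3.1, -0.7, 0.9]
opening: 12.1
```

```bash
python3 -c "
from h import *
s,im=snap('wrist','w20.png');print(s['time'],s['tcp_pos'],s['opening'],s['q'],s['force'],s['wrist_torque'])
cv2.imwrite('pics/w20b.png',cv2.resize(im,(768,576),interpolation=cv2.INTER_CUBIC))
"
```

```text
19.5 [627.09 186.93 125.81] 12.053165275002405 [ 0.19  0.58  0.14  1.12 -0.   -0.36] [-3.09 -0.68  0.93] [-0.09  0.68  0.  ]
```

View pics/w20b.png

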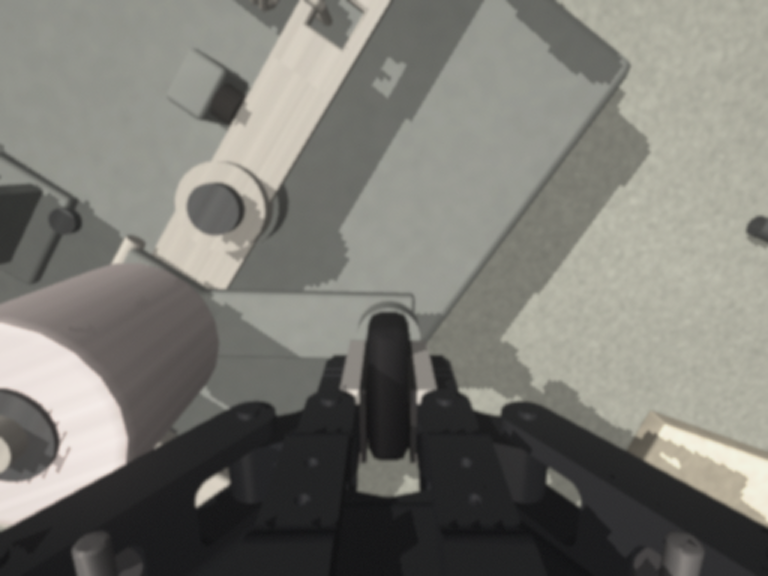

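```bash
python3 -c "
from h import *
for v in(314,457): print(intool((388/1.5,v/1.5),-20.2))
"
```

```text
[ 25.21  -0.31 -20.2 ]
[-22.68  -0.28 -20.2 ]
```

Request:
{"fn": "servo_tool", "kwargs": {"targets": "0 -0.2 0 0 0 8 8; 0 -0.3 0 0 0 16 8; 0.1 -0.5 0 0 0 24 8; 0.2 -0.6 0 0 0 32 8; 0.3 -0.8 0 0 0 40 8"}}

```text
time: 20.18
tcp_pos: [626.8, 188.1, 125.9]
tool_rot: [-0.001, 0.072, 0.997, 0.001]
force: [-2.3, 5.0, -2.8]
opening: 11.8
```

```bash
cat > m.py <<'E'
from h import *
s=manip.observe();M=Rq(s['tool_rot']).as_matrix()
print(s['time'],s['tcp_pos'],s['opening'],'q6',s['q'][5],'F',s['force'],'T',s['wrist_torque'],'xang',np.degrees(np.arctan2(M[1,0],M[0,0]))%360,'tilt',M[2])
E
python3 m.py
```

```text
20.175 [626.78 188.06 125.86] 11.794508719768714 q6 0.3369999927767624 F [-2.34  4.96 -2.76] T [1.01 0.47 0.08] xang 171.7669489934898 tilt [ 0.  0. -1.]
```

Request:
{"fn": "servo_tool", "kwargs": {"targets": "0 0 0 0 0 8 8; 0 0 0 0 0 16 8; 0 0 0 0 0 24 8; 0 0 0 0 0 32 8; 0 0 0 0 0 40 8"}}

```text
time: 20.8
tcp_pos: [636.7, 187.7, 126.5]
tool_rot: [0.008, 0.407, 0.913, 0.004]
force: [32.4, -3.0, -25.1]
opening: 11.9
```

```bash
python3 m.py
```

```text
20.8 [636.71 187.75 126.54] 11.904506441973005 q6 1.0304684954463224 F [ 32.42  -3.   -25.08] T [-0.65 -5.75  4.04] xang 131.9896916513209 tilt [-0.01  0.01 -1.  ]
```

Request:
{"fn": "servo_tool", "kwargs": {"targets": "1 -2 0 0 0 -6 8; 3.5 -4 0 0 0 -13 8; 6 -7 0 0 0 -20 8; 6 -7 0 0 0 -20 8"}}

```text
time: 21.3
tcp_pos: [627.2, 188.8, 125.7]
tool_rot: [0.008, 0.241, 0.97, 0.003]
force: [1.0, 5.3, -8.0]
opening: 11.7
```

```bash
python3 m.py;python3 -c "
from h import *
s,im=snap('wrist','w21.png')
cv2.imwrite('pics/w21b.png',cv2.resize(im,(768,576),interpolation=cv2.INTER_CUBIC))
to((627,187.8,125.8),152)
"
```

```text
21.3 [627.16 188.78 125.74] 11.683075557034542 q6 0.6836857188869578 F [ 0.96  5.29 -8.05] T [ 0.82 -0.05  0.89] xang 152.05286900007124 tilt [-0.01  0.01 -1.  ]
shift [-0.2 -1.  -0.1] rot [0.6 0.8 0. ] n 0.0
```

View pics/w21b.png

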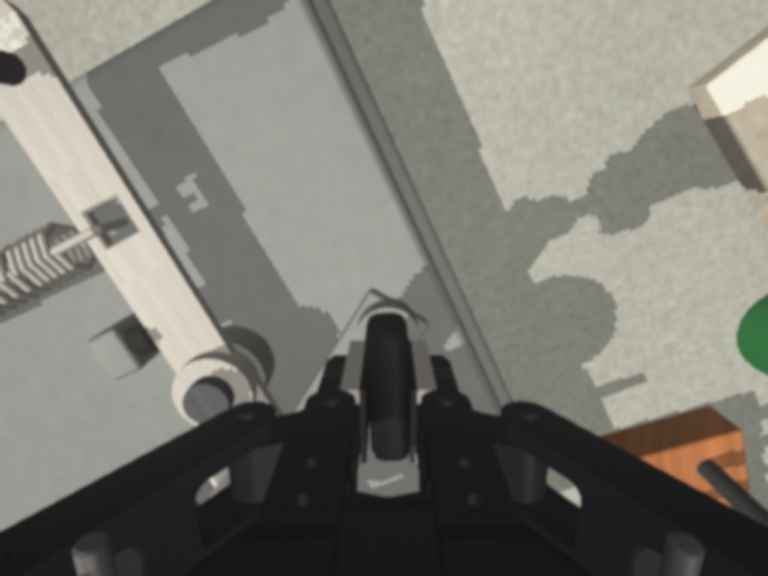

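Request:
{"fn": "servo_tool", "kwargs": {"targets": "0 0 0 0 0 0 20; 0 -0.5 0 0.6 0.8 0 30; 0 -0.5 -15 0.6 0.8 0 32; 0 -0.5 -37 0.6 0.8 0 32; 0 -0.5 -37 0.6 0.8 0 32"}}

```text
time: 21.98
tcp_pos: [628.7, 188.3, 166.3]
tool_rot: [0.003, 0.242, 0.97, 0.001]
force: [0.0, -0.1, -0.2]
opening: 32.0
```

```bash
python3 m.py;python3 -c "
from h import *
s,im=snap('wrist','w22.png')
cv2.imwrite('pics/w22b.png',cv2.resize(im,(768,576),interpolation=cv2.INTER_CUBIC))
cv2.imwrite('pics/w22z.png',cv2.resize(im[170:290,205:315],None,fx=5,fy=5,interpolation=cv2.INTER_CUBIC))
"
```

```text
21.975 [628.75 188.31 166.3 ] 32.04221126035424 q6 0.684102816161319 F [ 0.01 -0.13 -0.18] T [ 0.03 -0.02  0.04] xang 151.95755727402425 tilt [-0.  0. -1.]
```

View pics/w22b.png

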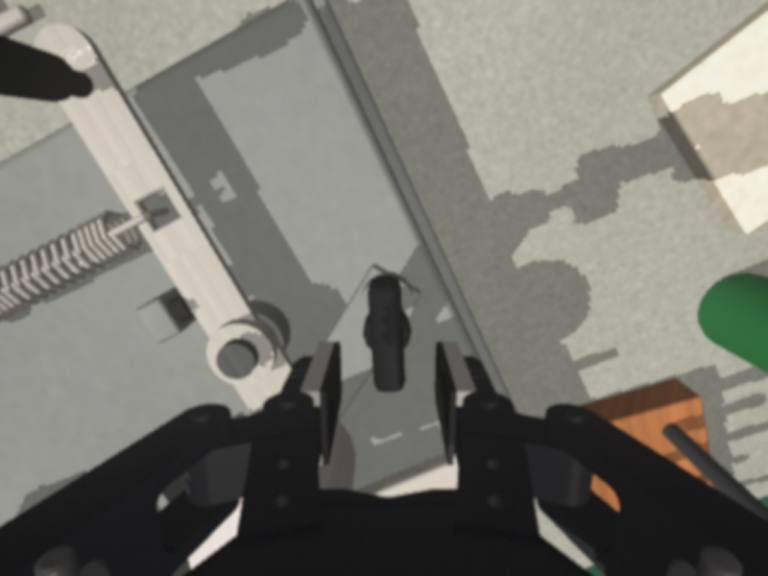

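View pics/w22z.png

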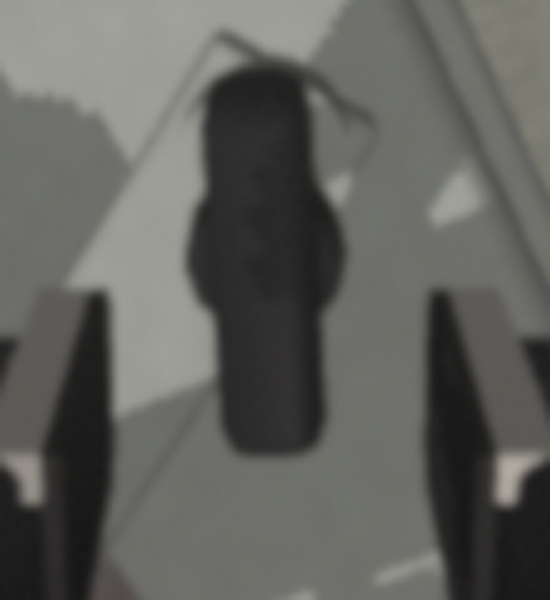

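```bash
python3 -c "
from h import *
c=ld('w22.png');g=lambda x,y:(205+x/5,170+y/5)
def hd(p,q,z=146):
    d=onz(c,g(*p),z)-onz(c,g(*q),z);return np.degrees(np.arctan2(d[1],d[0]))
print(hd((256,75),(273,450)),hd((208,110),(222,430)),hd((306,110),(324,430)))
T=onz(c,g(256,68),146);B=onz(c,g(273,452),146);print(T,B,(T+B)/2,np.linalg.norm(T-B))
im=cv2.imread('pics/w22.png')[170:290,205:315];m=(im.max(2)<58)
L=[];
for r in list(range(18,34))+list(range(66,86)):
    xs=[x for x in range(36,72) if m[r,x]]
    if len(xs)>8: L.append((205+np.mean(xs),170+r,len(xs)))
L=np.array(L);W=np.array([onz(c,p[:2],146) for p in L]);k=np.polyfit(W[:,1],W[:,0],1);print(L[::4],np.degrees(np.arctan2(1,k[0])))
to(((T+B)/2)[:2].tolist()+[125.8],154.6)
"
```

```text
154.3812499053461 153.78319331476538 155.4793447368557
[605.11 199.26 146.  ] [648.3 178.5 146. ] [626.71 188.88 146.  ] 47.92315806102097
[[255.5 188.   18. ]
 [256.5 192.   20. ]
 [256.5 196.   20. ]
 [256.5 200.   20. ]
 [258.5 236.   20. ]
 [258.5 240.   20. ]
 [258.5 244.   20. ]
 [258.5 248.   20. ]
 [259.5 252.   20. ]] 154.6150255957602
shift [ 1.5 -0.  38.9] rot [ 0.1  0.2 -2.6] n 0.6
```

Request:
{"fn": "servo_tool", "kwargs": {"targets": "0 0.4 20 0 0 -2.6 30; 0 0.4 39 0 0 -2.6 25; 0 0.4 39 0 0 -2.6 18; 0 0.4 39 0 0 -2.6 8; 0 0.4 39 0 0 -2.6 8"}}

```text
time: 22.65
tcp_pos: [627.2, 188.5, 124.7]
tool_rot: [0.0, 0.22, 0.976, -0.0]
force: [0.4, 1.3, -9.9]
opening: 11.9
```

```bash
python3 m.py
```

```text
22.65 [627.18 188.55 124.66] 11.9268830742486 q6 0.6388906113434879 F [ 0.45  1.35 -9.9 ] T [0.11 0.12 0.11] xang 154.5880279875987 tilt [-0. -0. -1.]
```

Request:
{"fn": "servo_tool", "kwargs": {"targets": "0 0 -1 0 0 2 8; 0 0 -1 0 0 4 8; 0 0 -1 0 0 4 8"}}

```text
time: 23.02
tcp_pos: [628.3, 188.5, 124.8]
tool_rot: [0.001, 0.253, 0.967, -0.0]
force: [6.1, 0.1, -15.9]
opening: 11.3
```

```bash
python3 m.py
```

```text
23.025 [628.31 188.5  124.8 ] 11.314931993525787 q6 0.707901752941928 F [  6.07   0.12 -15.89] T [ 0.13 -1.19  1.34] xang 150.63218885496562 tilt [-0.  0. -1.]
```

Request:
{"fn": "servo_tool", "kwargs": {"targets": "0 0 1 0 0 -8 8; 0 0 1 0 0 -17 8; 0 0 1 0 0 -26 8; 0 0 1 0 0 -35 8; 0 0 1 0 0 -44 8"}}

```text
time: 23.65
tcp_pos: [627.2, 187.6, 124.6]
tool_rot: [-0.0, -0.128, 0.992, -0.001]
force: [-3.2, -1.1, -3.1]
opening: 11.4
```

```bash
python3 m.py
```

```text
23.65 [627.18 187.56 124.61] 11.369906167366398 q6 -0.0623656345510194 F [-3.23 -1.05 -3.05] T [-0.43  0.62 -0.05] xang 194.74116672911714 tilt [ 0. -0. -1.]
```

Request:
{"fn": "servo_tool", "kwargs": {"targets": "0 0 0 0 0 -10 8; 0 0 0 0 0 -20 8; 0 0 0 0 0 -30 8; 0 0 0 0 0 -40 8; 0 0 0 0 0 -49.8 8"}}

```text
time: 24.28
tcp_pos: [628.0, 186.5, 124.7]
tool_rot: [-0.0, -0.535, 0.845, -0.002]
force: [3.3, -2.3, -11.3]
opening: 11.8
```

```bash
python3 m.py
```

```text
24.275 [627.96 186.55 124.68] 11.770698361811203 q6 -0.9343186354424814 F [  3.34  -2.28 -11.25] T [-0.23 -0.71 -0.05] xang 244.64838915268206 tilt [ 0. -0. -1.]
```

Release, lift and measure the bar.

Request:
{"fn": "servo_tool", "kwargs": {"targets": "0 0 0 0 0 0 14; 0 0 0 0 0 0 25; 0 0 0 0 0 0 32; 0 0 -20 0 0 0 32; 0 0 -42 0 0 0 32"}}

```text
time: 24.9
tcp_pos: [627.8, 186.8, 167.5]
tool_rot: [-0.0, -0.534, 0.845, -0.002]
force: [0.5, 0.8, 0.2]
opening: 32.2
```

Request:
{"fn": "servo_tool", "kwargs": {"targets": "0 0 0 0 0 0 32; 0 0 0 0 0 0 32"}}

```text
time: 25.15
tcp_pos: [627.8, 186.8, 167.2]
tool_rot: [-0.0, -0.534, 0.845, -0.002]
force: [-0.0, -0.4, -1.4]
opening: 32.0
```

```bash
python3 m.py; python3 -c "
from h import *
s,im=snap('wrist','w23.png')
cv2.imwrite('pics/w23b.png',cv2.resize(im,(768,576),interpolation=cv2.INTER_CUBIC))
cv2.imwrite('pics/w23z.png',cv2.resize(im[170:290,205:315],None,fx=5,fy=5,interpolation=cv2.INTER_CUBIC))
"
```

```text
25.15 [627.8  186.84 167.17] 32.01435113921794 q6 -0.9321046404820206 F [-0.03 -0.39 -1.35] T [ 0.04  0.03 -0.  ] xang 244.549599973302 tilt [ 0. -0. -1.]
```

View pics/w23b.png

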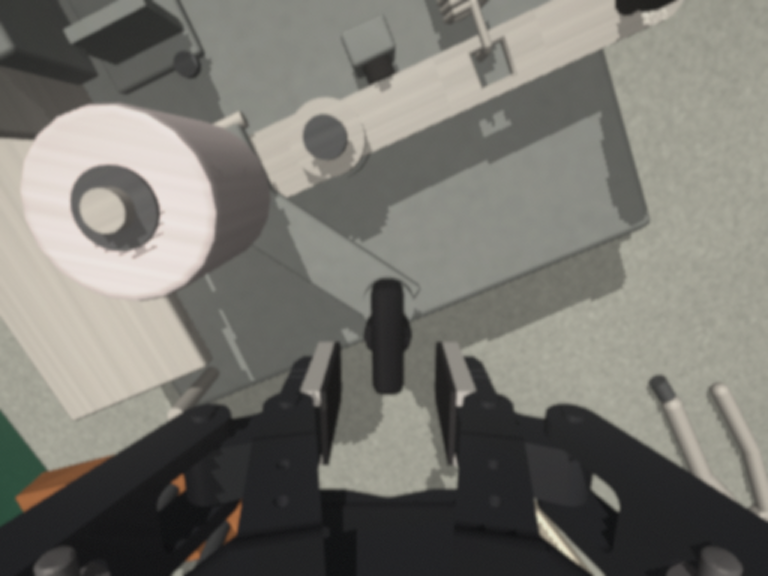

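View pics/w23z.png

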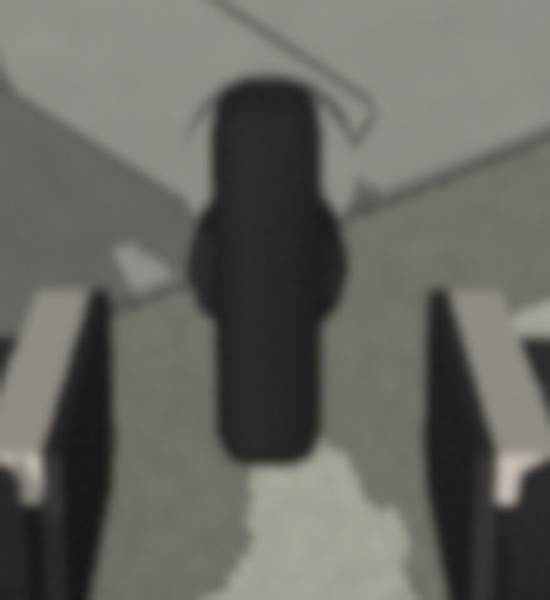

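Request:
{"fn": "servo_tool", "kwargs": {"targets": "0 0 -40 0 0 0 40; 0 0 -80 0 0 0 40; 60 0 -100 0 0 0 40; 110 0 -100 0 0 0 40; 110 0 -100 0 0 0 40"}}

```text
time: 25.82
tcp_pos: [578.1, 85.2, 266.4]
tool_rot: [-0.002, -0.532, 0.847, -0.002]
force: [-0.6, 0.3, -0.2]
opening: 39.9
```

```bash
python3 m.py; python3 -c "
from h import *
s,im=snap('wrist','w24.png')
cv2.imwrite('pics/w24b.png',cv2.resize(im,(768,576),interpolation=cv2.INTER_CUBIC))
st,im=snap('scene','s24.png')
cv2.imwrite('pics/s24b.png',cv2.resize(im[150:310,130:370],None,fx=3.3,fy=3.3,interpolation=cv2.INTER_CUBIC))
"
```

```text
25.825 [578.14  85.24 266.41] 39.85213472999054 q6 -1.0820556899379832 F [-0.62  0.27 -0.17] T [ 0.05 -0.08  0.01] xang 244.31318451012828 tilt [ 0.01 -0.   -1.  ]
```

View pics/w24b.png

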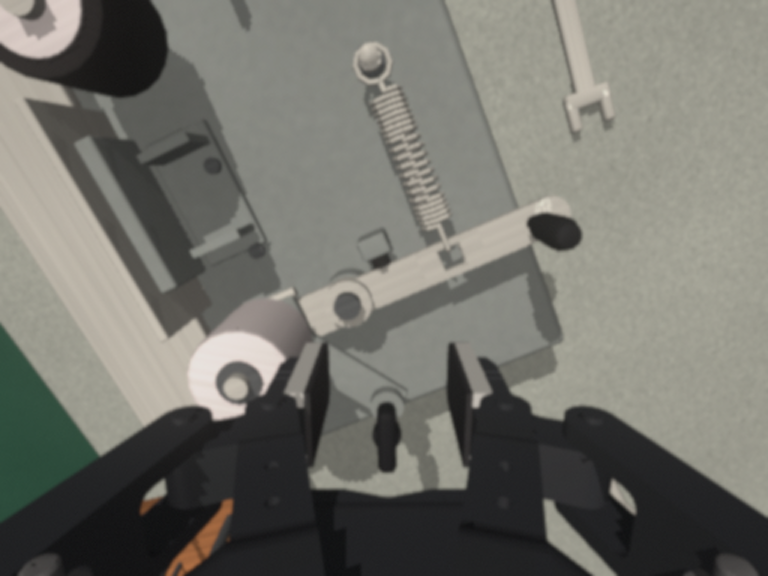

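View pics/s24b.png

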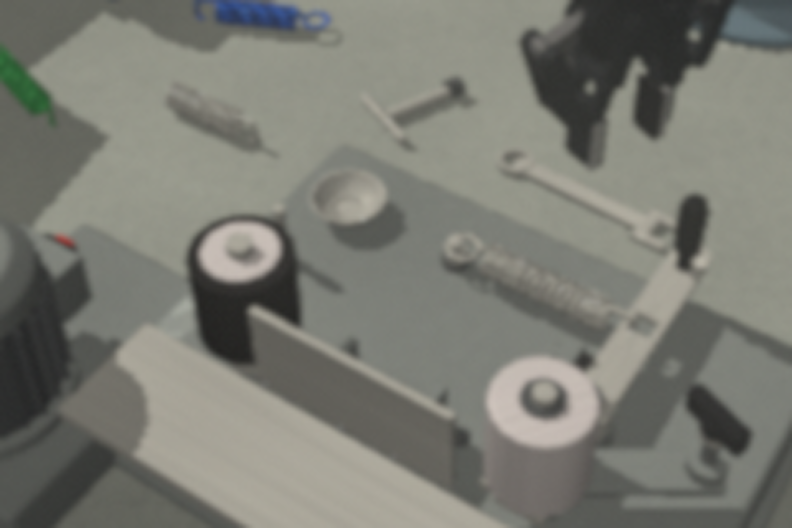

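```bash
python3 -c "
from h import *
print(manip.finish_job())"
```

```text
the job is handed in; nothing more can be done
None
```

I did the whole job in the order asked and handed it in at about 26 s; it reports no verdict.

- **Spring:** The hook is in the arm's hole and the eye sits under the post head. The pictures before and after the handle test and at the end show it still in place.
- **Handle test:** I pushed the handle to the slack end, where the arm stopped moving and the force rose from about 10 N to about 22 N. The hole's movement in the pictures gave a swing of 0.30 rad. I let the arm back while easing off, and it returned against its stop.
- **Tracking screw:** It turned about 57° clockwise to its bottom, and a second gentle turn met a firm stop at about 1.3 N m. I then backed it off. The bar's heading went from about 154.5° to about 245°, so roughly 90° (about half a degree over).
- **Overrun on the screw:** On the first bottoming I turned about 20° too far. That briefly swung the arm about 10 mm at the screw bar, with about 32 N sideways (about 41 N in total) and 4 N m at the wrist. I turned it back at once, and the arm is against its stop in the final pictures.
- **Measurements that disagreed:** The first reading of the arm's position said it was on its stop, but it was about 3 mm off at the hole. The spring's pull closed that gap. My hand-read angle of the arm at the slack end gave 0.27 rad against 0.30 rad from the hole's movement.

The old spring, chuck key, wrench, dish and coloured look-alikes were not touched.

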